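# Pack the trimmer heads and latch the case

## Task

Put the trimmer heads that stand on the counter away in the case: each goes, foot down and all the way in, into the hole that matches its diameter. Then shut the lid, hook the latch's wire loop over the keeper on the lid, and press the lever down flat against the case's front so that the lid is pulled tight. Leave the trimmers, the tumbler and the comb as they are.

Things in the scene. Friction and masses are not known exactly. Their poses are not given: they have to be found in the camera images.
- case: grey case fixed to the counter: base 150 (x) x 270 (y) x 80 mm high; origin: centre of underside, z up. Front, with the toggle latch in its middle: the face at x = -75 mm; lid hinged along the top back edge (x = +75 mm). Its flat top (80 mm up) has a row of four round blind holes along y, graded in diameter. A black rubber seal along the top front edge stands 4 mm proud.
- head0: trimmer head: upright round barrel 26 mm in diameter, 46 mm tall (heavy dark steel foot 14 mm high, hollow black plastic above), with a narrower (by 8 mm) steel cutter 4 mm tall on top, 50 mm in all, 50 g or so; origin at the centre of its underside, z up towards the cutter. Fits hole0. May be absent.
- head1: trimmer head: upright round barrel 31 mm in diameter, 46 mm tall (heavy dark steel foot 14 mm high, hollow black plastic above), with a narrower (by 8 mm) steel cutter 4 mm tall on top, 50 mm in all, 65 g or so; origin at the centre of its underside, z up towards the cutter. Fits hole1. May be absent.
- head2: trimmer head: upright round barrel 36 mm in diameter, 46 mm tall (heavy dark steel foot 14 mm high, hollow black plastic above), with a narrower (by 8 mm) steel cutter 4 mm tall on top, 50 mm in all, 80 g or so; origin at the centre of its underside, z up towards the cutter. Fits hole2. May be absent.
- head3: trimmer head: upright round barrel 41 mm in diameter, 46 mm tall (heavy dark steel foot 14 mm high, hollow black plastic above), with a narrower (by 8 mm) steel cutter 4 mm tall on top, 50 mm in all, 95 g or so; origin at the centre of its underside, z up towards the cutter. Fits hole3. May be absent.
- hole0 (a point): centre of the mouth of the hole for the 26 mm head (hole 28 mm wide, 18 mm deep); a seated head stands 32 mm out. The holes lie 20 mm to the front of the case's middle, 66 mm apart, smallest at the case's -y end; axes as the case's.
- hole1 (a point): centre of the mouth of the hole for the 31 mm head (hole 33 mm wide, 18 mm deep); a seated head stands 32 mm out. The holes lie 20 mm to the front of the case's middle, 66 mm apart, smallest at the case's -y end; axes as the case's.
- hole2 (a point): centre of the mouth of the hole for the 36 mm head (hole 38 mm wide, 18 mm deep); a seated head stands 32 mm out. The holes lie 20 mm to the front of the case's middle, 66 mm apart, smallest at the case's -y end; axes as the case's.
- hole3 (a point): centre of the mouth of the hole for the 41 mm head (hole 43 mm wide, 18 mm deep); a seated head stands 32 mm out. The holes lie 20 mm to the front of the case's middle, 66 mm apart, smallest at the case's -y end; axes as the case's.
- lid (a joint): lid angle: 0 shut tight, 1.8 rad wide open (leaning back). Deep grey lid 150 x 270 mm, 46 mm high, hollow underneath (42 mm clear); the shut case is 126 mm high. Damped hinge; falls open above about 1.25 rad, shut below. Lying on the rubber seal with nothing pulling it down it stays about 0.027 rad (4 mm) open.
- lid_hinge (a point): middle of the lid's hinge line (the line runs along the case's y), at the case's x = +75 mm, 80 mm up.
- lid_edge (a point): middle of the lid's outer front top edge (150 mm from the hinge, 46 mm above the rim when shut); moves with the lid.
- keeper (a point): seat of the keeper on the lid's front face: where the latch bar's axis lies when hooked and tight; 6 mm out from the face. Steel shelf 22 mm wide, its top 3 mm below this point, with an upturned lip 3 mm thick on its outer edge, 6 mm higher than the shelf, 10.5 mm from the lid's face. Moves with the lid; axes as the case's when shut.
- lever (a joint): angle of the toggle latch's steel lever on the case's front: 0 = closed, hanging straight down flat along the front; grows outwards and up (pi/2 = sticking straight out of the front, level; stop at 2.4 rad). It stays where it is left (hinge friction 0.03 N m).
- lever_pivot (a point): middle of the lever's hinge line (along the case's y), 10 mm out from the case's front, 72 mm up.
- lever_tip (a point): middle of the free end of the lever, on its outer face (the face to press): 50 mm along the lever from the pivot and 8 mm to the outer side. The lever plate is 24 mm wide and 3 mm thick.
- bail (a joint): angle of the wire loop against the lever: 0 as in the closed latch, growing as the loop swings outwards, away from the lid; stop at 2.9, against the lever. Its pin is on the lever's line, 14 mm from lever_pivot towards the tip; its legs straddle the lever. With the lever at q and the loop at b it leans b - q - 0.09 rad outwards from upright. Turns freely: flops to whichever side it leans.
- bail_bar (a point): middle of the loop's cross bar, the part that goes over the keeper: round steel bar 6 mm thick, 36 mm long, along the case's y, 45 mm from the loop's pin.
- trimmer_grey: grey trimmer, rounded box 170 x 40 x 32 mm lying on the counter; not part of the job, leave it where it is.
- trimmer_silver: silver trimmer, rounded box 170 x 40 x 32 mm lying on the counter; not part of the job, leave it where it is.
- tumbler: empty glass tumbler, 72 mm across, 100 mm high; not part of the job, leave it where it is.
- comb: flat green comb, 180 x 34 x 5 mm; not part of the job, leave it where it is.

How it is judged:
By the outcome, as a careful person would: the job done as asked, in the order asked, and still so for the second after the job is handed in, with the robot touching nothing.
Of head0, head1, head2, head3 only 3 to 4 are there at a start; the rules pass over those that are not, and their reading is None.
At some moment in a run one of head0, head1, head2, head3 may be knocked a few centimetres aside while the robot is not near it.
It also fails if it takes over 200 s, if anything falls off the work surface, if the arm or the gripper's body presses on something with over 40 N, if the wrist force passes 120 N, or if a joint passes its speed limit or range.

## Robot

A 6-joint arm with a two-finger parallel gripper is mounted at the origin on the work surface. World frame = base frame: x ahead of the robot, y to its left, z up, the work surface at z = 0. Lengths are in m, angles in rad, forces in N, time in s.
With the tool pointing down it reaches from about 0.35 to 0.775 m from the base axis. Payload 5.5 kg.
Tool frame: the origin (TCP) lies at the very end of the fingers, on their centre line; the grasp point (between the pads) lies 19 mm behind it; z points along the fingers, y is the line along which they close (so a half turn about z gives the same grasp; the last joint's range is limited). The gripper opens to 85 mm and grips with 20 to 120 N. Pads are 22 mm wide; open, the fingers measure 114 mm over their backs; the gripper's body (76 mm by 85 mm) begins 54 mm behind the grasp point. The pads swing forward as they close: fully open they stand 13 mm farther back than shut.
Start: joints at [-1.453, 0.313, 0.046, 1.304, 0, 1.431], TCP at [0.147, -0.556, 0.231] pointing down, gripper open.
Joint ranges: [-2.76, 2.76], [-0.86, 1.69], [-1.03, 1.26], [-2.2, 2.34], [-1.47, 1.5], [-3.14, 3.14]. Speed limits (rad/s): [2.57, 2.57, 3.14, 3.14, 3.14, 3.14].

## Interface

Orientations are given as a unit quaternion [w, x, y, z].
In Python, from workcell import get_state, read_camera, hand_in gives the robot as it stands.
- The arm moves only by the tool send_rows, never from a script. Its argument "increments" is a list of rows, each an object of numbers: "dx", "dy", "dz": the shift along the world's x, y, z in units of 25 mm (1.0 is 25 mm); "roll": the turn about the world's z in units of 8 degrees (1.0 is 8 degrees); "claw": the opening, from -1 (shut) to 1 (fully open). In form: [{"dx": .., "dy": .., "dz": .., "roll": .., "claw": ..}, ...]. A call has exactly 5 rows; each row is the pose to reach, as a shift and turn from the pose commanded when the call began; what a row does not reach only later rows make up. A row lasts 1/8 s, in which the tool goes at most 62.5 mm and 10.7 degrees, less where a joint would pass 70% of its speed; a pose out of reach is approached as far as the arm can. A call with a gripper value outside its range is refused whole. The fingers move at their own pace and stop on an object; "grip_force" is the grip in N (left out, the last holds). Time passes only in rows, so rows that repeat a pose let the fingers close, or fill a call up. It gives the time, the measured TCP pose, the force, the opening and the grip force at its end, in the units of the state.
- get_state(): the state, without advancing time (a new reading comes with each control period).
- read_camera(name): name is "scene" or "top" or "wrist"; returns a dict with "image" (384x512x3 uint8, blue, green, red), "fx", "fy", "cx", "cy" (pixels), "world_to_cam" (4x4, takes a point from world to camera coordinates). Camera axes: x right, y up, looking along -z (the intrinsics and any distortion apply to the point x, -y, -z); pixel columns grow to the right and rows downward; lengths in m; the calibration is good to about 2 mm. A picture is of the moment at which its call begins. There is no depth.
- hand_in(): hands the job in; it is judged then, once.
The state is a dict: "clock": time; "joint_pos": joint angles; "qvel": joint speeds; "tau": joint torques, N m; "tcp_pos": TCP position; "orientation": TCP orientation; "wrist_force": force on the tool from outside, world axes, zero at the start; "ft_torque": the same for the moment, N m; "finger_gap": finger opening in m; "grip_force": force on a finger pad.
Only numpy, scipy, OpenCV 4.12 (cv2) and the standard library are available. Lean on these libraries where they do the work, as an engineer would, in place of code of your own. Each camera call takes 0.05 s, during which the arm holds its last target. There are 200 camera calls.

## Working session

There is one attempt and no reset: what is moved stays moved. The work goes in short steps, Python scripts to look and compute and a tool call to move; the robot and the scene stay as the last step left them, time stands still between calls to the robot, and variables do not carry over. Pictures are saved under pics/ and viewed, at most 14 in all, crops included, and the job is handed in when it is done.

Besides the shell and the picture viewer there is one more tool, called as a command line: name --argument value ..., lists and objects as JSON in quotes. send_rows: Moves the arm, as the interface text tells. Its arguments: {"type":"object","properties":{"increments":{"type":"array","items":{"type":"object","properties":{"dx":{"type":"number"},"dy":{"type":"number"},"dz":{"type":"number"},"roll":{"type":"number"},"claw":{"type":"number"}}}},"grip_force":{"type":"number"}},"required":["increments"]}

```bash
mkdir -p pics; ls
cat > h.py <<'E'
import numpy as np, cv2
from workcell import get_state, read_camera, hand_in
def cam(n):
    c=read_camera(n); c['n']=n; return c
def proj(c,p):
    p=np.atleast_2d(p); q=(c['world_to_cam']@np.c_[p,np.ones(len(p))].T).T
    return np.c_[c['cx']+c['fx']*q[:,0]/-q[:,2], c['cy']+c['fy']*q[:,1]/q[:,2]]
def ray(c,uv):
    T=c['world_to_cam'];R=T[:3,:3];o=-R.T@T[:3,3]
    d=R.T@np.array([(uv[0]-c['cx'])/c['fx'],-(uv[1]-c['cy'])/c['fy'],-1]); return o,d
def atz(c,uv,z):
    o,d=ray(c,uv); return o+d*(z-o[2])/d[2]
E
python3 - <<'E'
from h import *
for n in ['scene','top']:
    c=cam(n); cv2.imwrite(f'pics/{n}0.png',cv2.resize(c['image'],(800,600),interpolation=cv2.INTER_CUBIC))
    print({k:(v if k!='image' else 0) for k,v in c.items()})
print(get_state())
E
```

```text
pics
{'image': 0, 'fx': 434.134479054475, 'fy': 434.134479054475, 'cx': 254.9715263024979, 'cy': 191.31460025323648, 'world_to_cam': array([[ 0.70014631,  0.71396287, -0.00722207, -0.33983765],
       [-0.37360872,  0.37496087,  0.84842258,  0.09321576],
       [ 0.60845021, -0.59132171,  0.52927023, -1.44376329],
       [ 0.        ,  0.        ,  0.        ,  1.        ]]), 'n': 'scene'}
{'image': 0, 'fx': 456.05494812779466, 'fy': 456.05494812779466, 'cx': 266.29618325113523, 'cy': 189.63856555524026, 'world_to_cam': array([[-0.0206591 , -0.99976512,  0.00654988,  0.02012847],
       [ 0.99525087, -0.0199416 ,  0.09527877, -0.47902703],
       [-0.09512578,  0.00848714,  0.99542908, -1.52656823],
       [ 0.        ,  0.        ,  0.        ,  1.        ]]), 'n': 'top'}
{'clock': 0.1, 'joint_pos': array([-1.45259273e+00,  3.13949890e-01,  4.51082062e-02,  1.30363361e+00,
        1.22761980e-05,  1.43119584e+00]), 'qvel': array([-0.00121772, -0.0017974 ,  0.00079154,  0.00190395, -0.00040016,
       -0.00013689]), 'tau': array([ 2.66596384e-03, -4.81728351e+01,  2.99242777e+01,  1.27497749e-02,
       -1.08318684e-04,  8.30312160e-06]), 'tcp_pos': array([ 0.1465398 , -0.55553619,  0.23049046]), 'orientation': array([-8.39369447e-04,  9.91703280e-01,  1.28545323e-01,  1.51187381e-05]), 'wrist_force': array([-0.15010239,  0.48959968, -0.38115813]), 'ft_torque': array([ 0.03105431, -0.04672121, -0.00098431]), 'grip_force': 0.0, 'finger_gap': 0.08566582911595483}
```

View pics/scene0.png

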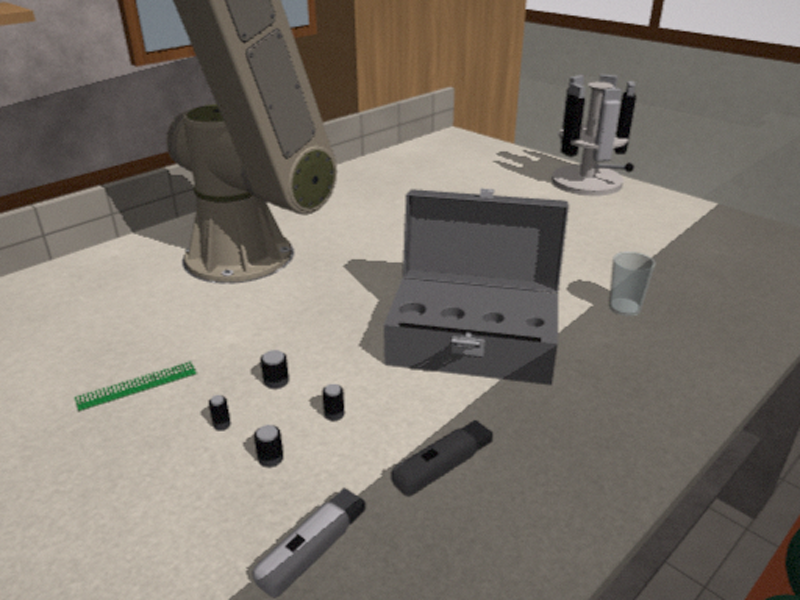

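View pics/top0.png

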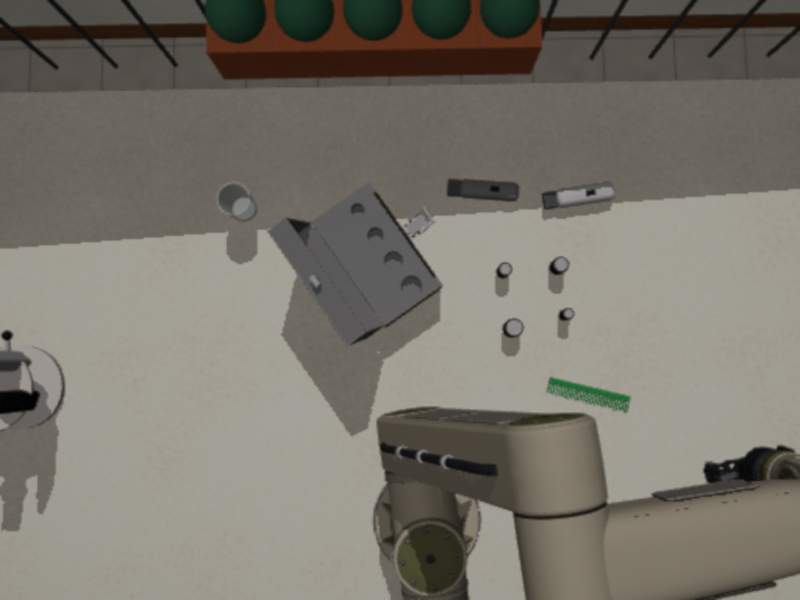

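The scene shows four heads (largest at scene (274,368), smallest at (219,411)) and the case open with its latch facing the heads. I'll measure coarsely from the top view.

Run:
```python
from h import *
c=cam('top'); s=cam('scene')
for k,uv in dict(h0=(567,314),h1=(504,269),h2=(560,264),h3=(513,327)).items():
    print(k,atz(c,np.array(uv)/1.5625,.05).round(3))
for k,uv in dict(h0=(358,210),h1=(375,235),h2=(393,259),h3=(411,284),corner_far=(370,185),corner_near=(441,285)).items():
    print(k,atz(c,np.array(uv)/1.5625,.08).round(3))
w=cam('wrist'); print(w['fx'],w['cx'],w['cy'],'campos',(-w['world_to_cam'][:3,:3].T@w['world_to_cam'][:3,3]).round(3)); print(w['world_to_cam'].round(3)); print(get_state()['tcp_pos'])
im=c['image'][105:230,165:385]; cv2.imwrite('pics/t1.png',cv2.resize(im,None,fx=3.6,fy=3.6,interpolation=cv2.INTER_CUBIC))
im=s['image'][110:250,225:375]; cv2.imwrite('pics/s1.png',cv2.resize(im,None,fx=4,fy=4,interpolation=cv2.INTER_CUBIC))
```

```text
h0 [ 0.432 -0.311  0.05 ]
h1 [ 0.532 -0.179  0.05 ]
h2 [ 0.54 -0.3   0.05]
h3 [ 0.407 -0.194  0.05 ]
h0 [0.66 0.13 0.08]
h1 [0.606 0.095 0.08 ]
h2 [0.554 0.058 0.08 ]
h3 [0.5   0.021 0.08 ]
corner_far [0.713 0.104 0.08 ]
corner_near [ 0.497 -0.042  0.08 ]
273.61101845565105 257.9377590273301 191.3729397998841 campos [ 0.212 -0.538  0.372]
[[ 0.255 -0.967 -0.002 -0.574]
 [ 0.931  0.246 -0.268  0.035]
 [ 0.26   0.066  0.963 -0.378]
 [ 0.     0.     0.     1.   ]]
[ 0.14658095 -0.55578422  0.23088297]
```

View pics/t1.png

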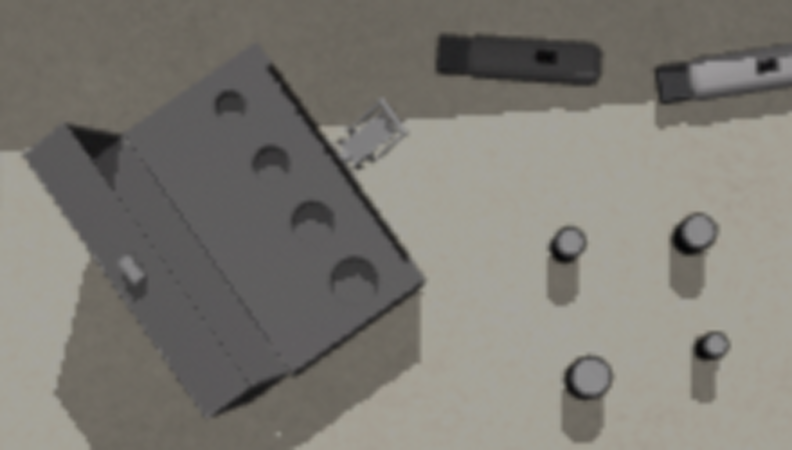

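View pics/s1.png

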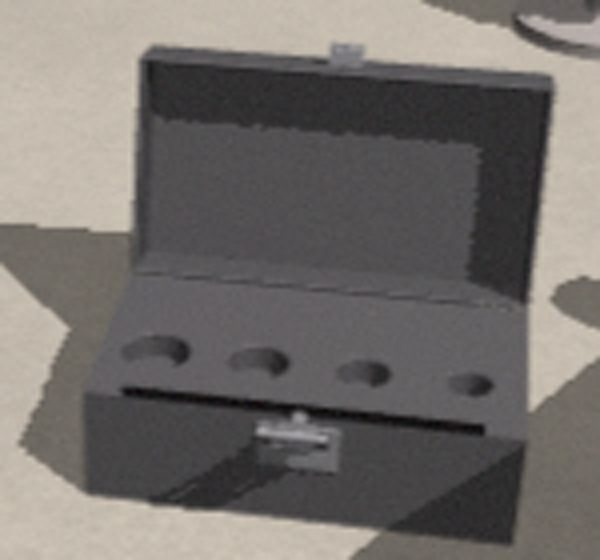

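Lever sticks straight out with the loop flopped outwards; four heads present. The case yaw is about 124°. I'll move the wrist camera over the heads with the closing axis along the case's x.

send_rows --increments '[{"dx": 1.5, "dy": 1.4, "dz": 0.5, "roll": 0.6, "claw": 1}, {"dx": 3, "dy": 2.8, "dz": 1, "roll": 1.2, "claw": 1}, {"dx": 4.5, "dy": 4.2, "dz": 1.5, "roll": 1.8, "claw": 1}, {"dx": 5.5, "dy": 5.1, "dz": 1.7, "roll": 2.4, "claw": 1}, {"dx": 6.5, "dy": 6, "dz": 2, "roll": 2.4, "claw": 1}]'

```text
clock: 0.88
tcp_pos: [0.31, -0.4049, 0.2815]
orientation: [0.0, 0.956, 0.293, 0.0]
wrist_force: [0.1, 0.6, -0.2]
finger_gap: 0.0856
grip_force: 0.0
```

send_rows --increments '[{"dx": 1.5, "dy": 1.5, "claw": 1}, {"dx": 3, "dy": 3, "claw": 1}, {"dx": 4.5, "dy": 4.5, "claw": 1}, {"dx": 6.4, "dy": 6.2, "claw": 1}, {"dx": 6.4, "dy": 6.2, "claw": 1}]'

```text
schema error: expected keys dx, dy, dz, roll, claw
```

Run:
```python
from h import *
w=cam('wrist'); np.save('w1.npy',w,allow_pickle=True); cv2.imwrite('pics/w1.png',cv2.resize(w['image'],(800,600),interpolation=cv2.INTER_CUBIC))
s=get_state(); print(s['clock'],s['tcp_pos'],s['joint_pos'],s['orientation'])
```

```text
0.925 [ 0.3122528  -0.40275541  0.28275051] [-1.07040198  0.1745972  -0.00965833  1.38572265  0.00245824  1.47513978] [1.53680573e-04 9.55917197e-01 2.93633503e-01 1.28625704e-03]
```

View pics/w1.png

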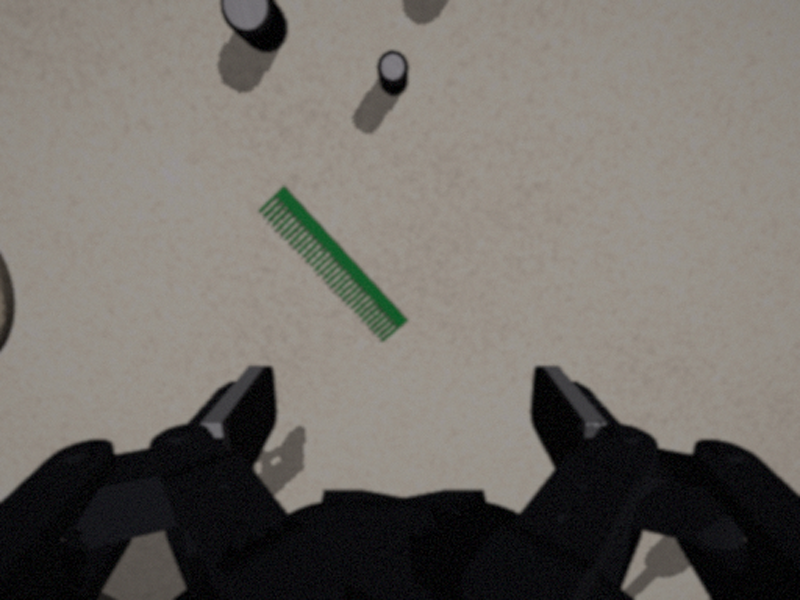

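The wrist view shows the fingers at the bottom, the comb, and head0's top at (393,67). I need to go on a little.

send_rows --increments '[{"dx": 1, "dy": 1, "dz": 0, "roll": 0, "claw": 1}, {"dx": 2, "dy": 2, "dz": 0, "roll": 0, "claw": 1}, {"dx": 3, "dy": 3, "dz": 0, "roll": 0, "claw": 1}, {"dx": 4, "dy": 4, "dz": 0, "roll": 0, "claw": 1}, {"dx": 4, "dy": 4, "dz": 0, "roll": 0, "claw": 1}]'

```text
clock: 1.55
tcp_pos: [0.4102, -0.3046, 0.2812]
orientation: [-0.0, 0.956, 0.294, 0.0]
wrist_force: [-0.3, -0.2, 0.7]
finger_gap: 0.0854
grip_force: 0.0
```

```bash
cat >> h.py <<'E'
def blobs(c,z=.05,show=True):
    """bright cutter tops -> world centre at height z and diameter"""
    g=cv2.cvtColor(c['image'],cv2.COLOR_BGR2GRAY); hsv=cv2.cvtColor(c['image'],cv2.COLOR_BGR2HSV)
    out=[]
    for t in range(95,200,5):
        m=((g>t)).astype(np.uint8)
        n,l,st,ce=cv2.connectedComponentsWithStats(m,connectivity=4)
    return out
E
python3 - <<'E'
from h import *
w=cam('wrist'); np.save('w2.npy',w,allow_pickle=True); cv2.imwrite('pics/w2.png',cv2.resize(w['image'],(800,600),interpolation=cv2.INTER_CUBIC))
s=get_state(); print(s['clock'],s['tcp_pos'],s['joint_pos'])
E
```

```text
1.6 [ 0.40945013 -0.30546406  0.28120332] [-7.97982401e-01  1.78219270e-01 -8.98392813e-03  1.38372068e+00
 -3.83553029e-04  1.74853294e+00]
```

View pics/w2.png

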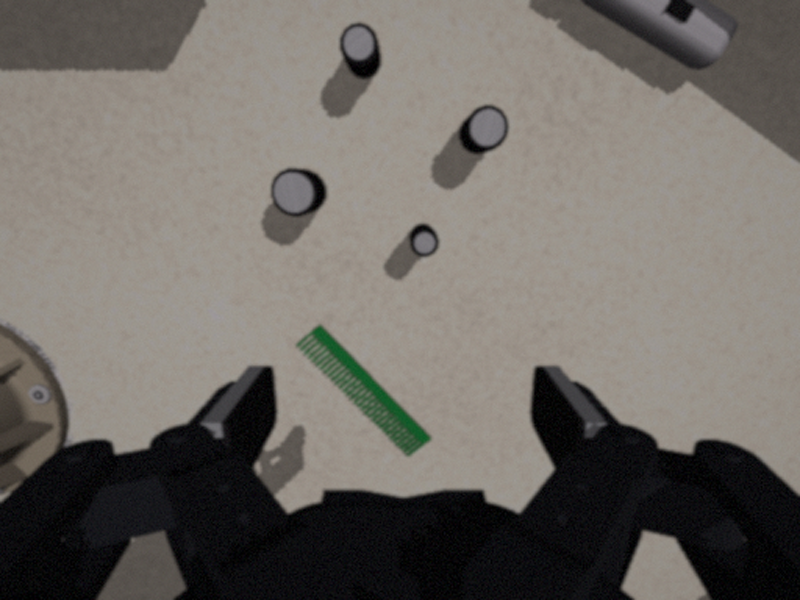

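The wrist view shows cutter tops at (360,42), (487,128), (295,192), (424,241). I'll fit them by colour.

Run:
```python
s=open('h.py').read(); s=s[:s.index('def blobs')]
s+='''def tops(c,z=.05,amin=40):
    """steel cutter tops (grey, not beige, not black): world centre at height z, and diameter"""
    im=cv2.GaussianBlur(c['image'],(3,3),0).astype(int); m=((im.min(2)>75)&(im[:,:,0]-im[:,:,2]>-2)).astype(np.uint8)
    out=[]
    for k in cv2.findContours(m,cv2.RETR_EXTERNAL,cv2.CHAIN_APPROX_NONE)[0]:
        a=cv2.contourArea(k)
        if a<amin or a>20000: continue
        P=np.array([atz(c,p,z)[:2] for p in k[:,0].astype(float)]); (x,y),r=cv2.minEnclosingCircle(P.astype(np.float32))
        M=np.c_[2*P,np.ones(len(P))]; q=np.linalg.lstsq(M,(P**2).sum(1),rcond=None)[0]; R=np.sqrt(q[2]+q[0]**2+q[1]**2)
        if r>.025 or abs(r-R)>.003: continue
        out.append((q[0],q[1],2*R))
    return np.array(out)
'''
open('h.py','w').write(s)
from h import *
w=np.load('w2.npy',allow_pickle=True).item(); print(tops(w).round(4))
print('gp',[ (lambda st:0)(0)])
```

```text
[[ 0.1659 -0.2435  0.0155]
 [ 0.1052 -0.0871  0.0122]
 [ 0.4331 -0.3105  0.0171]
 [ 0.4057 -0.1939  0.0322]
 [ 0.5392 -0.2991  0.0273]
 [ 0.5315 -0.1791  0.0222]]
gp [0]
```

send_rows --increments '[{"dx": 0.47, "dy": -0.1, "dz": -1, "roll": 0, "claw": 1}, {"dx": 0.94, "dy": -0.18, "dz": -2.5, "roll": 0, "claw": 1}, {"dx": 0.94, "dy": -0.18, "dz": -4, "roll": 0, "claw": 1}, {"dx": 0.94, "dy": -0.18, "dz": -5.5, "roll": 0, "claw": 1}, {"dx": 0.94, "dy": -0.18, "dz": -5.5, "roll": 0, "claw": 1}]' --grip_force 25

```text
clock: 2.22
tcp_pos: [0.43, -0.3096, 0.141]
orientation: [-0.003, 0.957, 0.291, -0.002]
wrist_force: [0.1, 0.6, 1.4]
finger_gap: 0.0855
grip_force: 0.0
```

send_rows --increments '[{"dx": 0, "dy": 0, "dz": -1.5, "roll": 0, "claw": 1}, {"dx": 0, "dy": 0, "dz": -3, "roll": 0, "claw": 1}, {"dx": 0, "dy": 0, "dz": -4.2, "roll": 0, "claw": 1}, {"dx": 0, "dy": 0, "dz": -4.96, "roll": 0, "claw": 1}, {"dx": 0, "dy": 0, "dz": -4.96, "roll": 0, "claw": 1}]'

```text
clock: 2.85
tcp_pos: [0.4323, -0.3111, 0.0201]
orientation: [-0.0, 0.957, 0.292, -0.0]
wrist_force: [0.9, -1.0, 0.3]
finger_gap: 0.0852
grip_force: 0.0
```

send_rows --increments '[{"dx": 0, "dy": 0, "dz": 0, "roll": 0, "claw": 0}, {"dx": 0, "dy": 0, "dz": 0, "roll": 0, "claw": -0.3}, {"dx": 0, "dy": 0, "dz": 0, "roll": 0, "claw": -0.7}, {"dx": 0, "dy": 0, "dz": 0, "roll": 0, "claw": -1}, {"dx": 0, "dy": 0, "dz": 0, "roll": 0, "claw": -1}]'

```text
clock: 3.48
tcp_pos: [0.433, -0.3109, 0.0206]
orientation: [0.001, 0.956, 0.292, 0.0]
wrist_force: [-0.2, 0.5, 5.3]
finger_gap: 0.0249
grip_force: 25.5
```

send_rows --increments '[{"dx": 0, "dy": 0, "dz": 0, "roll": 0, "claw": -1}, {"dx": 0, "dy": 0, "dz": 0, "roll": 0, "claw": -1}, {"dx": 0, "dy": 0, "dz": 1, "roll": 0, "claw": -1}, {"dx": 0, "dy": 0, "dz": 2.5, "roll": 0, "claw": -1}, {"dx": 0, "dy": 0, "dz": 4, "roll": 0, "claw": -1}]'

```text
clock: 4.1
tcp_pos: [0.4322, -0.3101, 0.1204]
orientation: [-0.001, 0.956, 0.292, -0.0]
wrist_force: [0.3, -0.2, -1.0]
finger_gap: 0.025
grip_force: 25.1
```

send_rows --increments '[{"dx": 0.1, "dy": 0.6, "dz": 1.2, "roll": 0, "claw": -1}, {"dx": 0.4, "dy": 2, "dz": 2.4, "roll": 0, "claw": -1}, {"dx": 0.8, "dy": 3.7, "dz": 3.6, "roll": 0, "claw": -1}, {"dx": 1.2, "dy": 5.4, "dz": 4.8, "roll": 0, "claw": -1}, {"dx": 1.6, "dy": 7, "dz": 5.4, "roll": 0, "claw": -1}]'

```text
clock: 4.72
tcp_pos: [0.4732, -0.1343, 0.2564]
orientation: [0.001, 0.956, 0.292, 0.001]
wrist_force: [-0.1, -1.0, -0.7]
finger_gap: 0.0249
grip_force: 25.1
```

send_rows --increments '[{"dx": 0.4, "dy": 1.7, "dz": 0.5, "roll": 0, "claw": -1}, {"dx": 0.8, "dy": 3.4, "dz": 1, "roll": 0, "claw": -1}, {"dx": 1.2, "dy": 5, "dz": 1.5, "roll": 0, "claw": -1}, {"dx": 1.66, "dy": 6.62, "dz": 1.8, "roll": 0, "claw": -1}, {"dx": 1.66, "dy": 6.62, "dz": 1.8, "roll": 0, "claw": -1}]'

```text
clock: 5.35
tcp_pos: [0.5146, 0.0324, 0.3]
orientation: [-0.0, 0.956, 0.294, 0.0]
wrist_force: [-0.7, -0.1, -0.9]
finger_gap: 0.0252
grip_force: 25.1
```

Run:
```python
from h import *
w=cam('wrist'); np.save('w3.npy',w,allow_pickle=True); cv2.imwrite('pics/w3.png',cv2.resize(w['image'][:,90:390],(800,600)[:0] or None,fx=2.4,fy=1.56*1,interpolation=cv2.INTER_CUBIC) if 0 else cv2.resize(w['image'][0:260,100:440],None,fx=2.3,fy=2.3,interpolation=cv2.INTER_CUBIC))
s=get_state(); print(s['clock'],s['tcp_pos'],s['joint_pos'])
```

```text
5.4 [0.51406861 0.03106895 0.29961505] [-9.53937217e-02  1.85574147e-01  4.46166119e-02  1.43017163e+00
 -3.58866394e-04  2.45045782e+00]
```

View pics/w3.png

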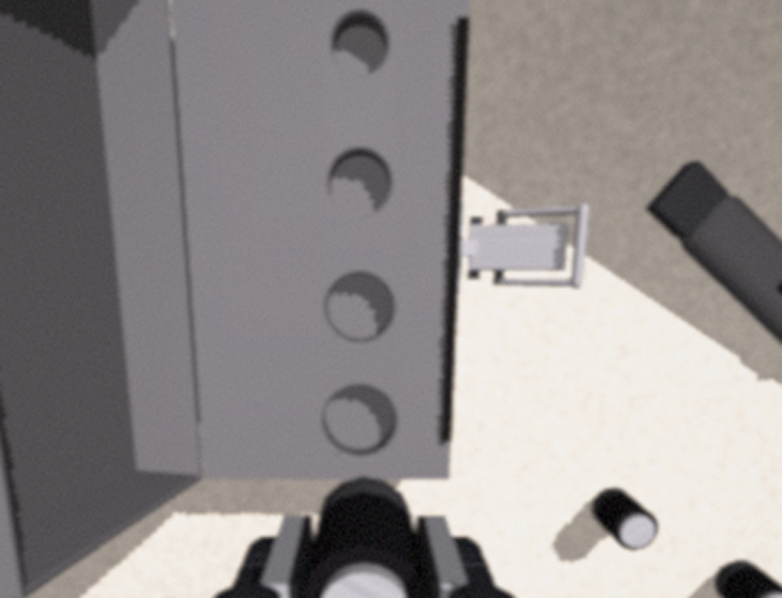

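The view shows the holes at crop (360,43), (359.5,183), (359.5,306), (359.5,419), the lever level and the loop lying outwards. I'll fit the case pose.

```bash
cat >> h.py <<'E'
from scipy.optimize import least_squares, minimize
def casep(q,p):
    "case-frame points p (n,3) to world, q=(x,y,yaw) of the case origin"
    c,s=np.cos(q[2]),np.sin(q[2]); p=np.atleast_2d(p); return np.c_[q[0]+c*p[:,0]-s*p[:,1], q[1]+s*p[:,0]+c*p[:,1], p[:,2]]
HOLES=np.array([[-.02,-.099+.066*i,.08] for i in range(4)]); HR=np.array([28,33,38,43])/2000
def fitcase(c,uv,idx):
    f=lambda q: (proj(c,casep(q,HOLES[idx]))-uv).ravel()
    r=least_squares(f,[.57,.09,2.17]); 
    g=cv2.GaussianBlur(cv2.cvtColor(c['image'],cv2.COLOR_BGR2GRAY).astype(np.float32),(0,0),.7)
    a=np.linspace(0,2*np.pi,120,endpoint=False); C=np.c_[np.cos(a),np.sin(a),0*a]
    def cost(q):
        t=0
        for i in idx:
            s=[cv2.remap(g,*[v.astype(np.float32)[None] for v in proj(c,casep(q,HOLES[i]+C*(HR[i]+d))).T],cv2.INTER_LINEAR)[0] for d in(-.0015,.0015)]
            t-=np.clip(s[1]-s[0],-5,40).mean()
        return t
    m=minimize(cost,r.x,method='Nelder-Mead',options=dict(initial_simplex=r.x+np.array([[0,0,0],[.002,0,0],[0,.002,0],[0,0,.01]]),xatol=1e-5,fatol=1e-3))
    return r.x,f(r.x),m.x,cost(r.x),m.fun
E
python3 - <<'E'
from h import *
w=np.load('w3.npy',allow_pickle=True).item()
uv=np.array([(360,43),(359.5,183),(359.5,306),(359.5,419)])/2.3+[100,0]-.3
r=fitcase(w,uv,[0,1,2,3]); 
for x in r: print(np.round(x,4))
print(casep(r[2],HOLES).round(4))
print('held',tops(w,.33).round(4), get_state()['tcp_pos'],w['world_to_cam'].round(4))
E
```

```text
[0.5667 0.0955 2.1652]
[-0.0556 -0.6699  0.085  -0.6939  0.0159  0.6161 -0.0467  1.0784]
[0.5672 0.0958 2.1596]
-100.0688
-101.5598
[[0.6607 0.1342 0.08  ]
 [0.6058 0.0975 0.08  ]
 [0.5509 0.0608 0.08  ]
 [0.496  0.0242 0.08  ]]
held [[ 0.5233 -0.0845  0.0121]
 [ 0.41    0.0825  0.0137]
 [ 0.562  -0.0332  0.0076]
 [ 0.5165  0.034   0.0186]
 [ 0.533   0.0283  0.0122]
 [ 0.5597  0.0006  0.0065]
 [ 0.5872  0.0515  0.013 ]
 [ 0.5916  0.046   0.0112]] [0.51406861 0.03106895 0.29961505] [[ 0.5626 -0.8267 -0.0014 -0.2621]
 [ 0.7965  0.5425 -0.2669 -0.375 ]
 [ 0.2214  0.149   0.9637 -0.5619]
 [ 0.      0.      0.      1.    ]]
```

send_rows --increments '[{"dx": 1.5, "dy": 1.1, "dz": 0, "roll": 0, "claw": -1}, {"dx": 3, "dy": 2.2, "dz": -0.5, "roll": 0, "claw": -1}, {"dx": 4.5, "dy": 3.2, "dz": -2, "roll": 0, "claw": -1}, {"dx": 5.85, "dy": 4.17, "dz": -3.5, "roll": 0, "claw": -1}, {"dx": 5.85, "dy": 4.17, "dz": -5, "roll": 0, "claw": -1}]'

```text
clock: 6.02
tcp_pos: [0.6618, 0.1342, 0.1713]
orientation: [-0.0, 0.956, 0.292, -0.001]
wrist_force: [-0.2, 0.3, -0.6]
finger_gap: 0.0253
grip_force: 25.1
```

send_rows --increments '[{"dx": 0, "dy": 0, "dz": -1, "roll": 0, "claw": -1}, {"dx": 0, "dy": 0, "dz": -2, "roll": 0, "claw": -1}, {"dx": 0, "dy": 0, "dz": -2.76, "roll": 0, "claw": -1}, {"dx": 0, "dy": 0, "dz": -2.76, "roll": 0, "claw": -1}, {"dx": 0, "dy": 0, "dz": -2.76, "roll": 0, "claw": -1}]'

```text
clock: 6.65
tcp_pos: [0.6606, 0.1333, 0.1064]
orientation: [0.0, 0.957, 0.292, 0.0]
wrist_force: [0.1, -0.3, -0.8]
finger_gap: 0.025
grip_force: 25.1
```

Run:
```python
from h import *
w=cam('wrist'); np.save('w4.npy',w,allow_pickle=True); cv2.imwrite('pics/w4.png',cv2.resize(w['image'][120:300,160:380],None,fx=3.3,fy=3.3,interpolation=cv2.INTER_CUBIC))
s=get_state(); print(s['clock'],s['tcp_pos'],s['joint_pos'],s['wrist_force'])
```

```text
6.7 [0.66098496 0.13356399 0.10684441] [ 8.05658769e-02  5.59299210e-01  1.16678231e-01  1.12675341e+00
 -2.14808792e-04  2.63004364e+00] [-0.10485091  0.33207091 -0.45874104]
```

View pics/w4.png

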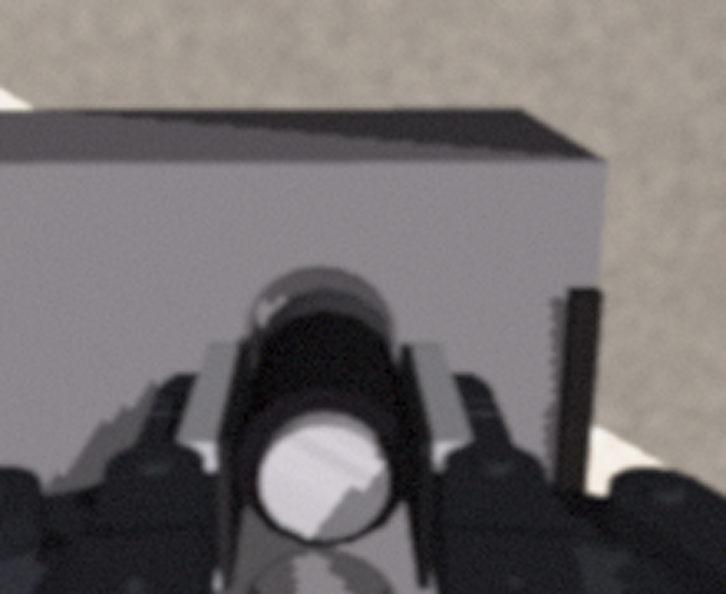

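The rim's front edge is at crop y≈267, the foot's front edge at y≈288, both centred at x≈322. I'll compute the offset.

Run:
```python
from h import *
w=np.load('w4.npy',allow_pickle=True).item()
u=np.array([np.cos(.5886),np.sin(.5886),0]); v=np.array([-u[1],u[0],0])
# back-project readings
for n,p,z,r in (('hole',(322,267),.08,.014),('foot',(322,288),.086,.013)):
    P=atz(w,np.array(p)/3.3+[160,120],z)-r*u; print(n,P.round(4),(P-get_state()['tcp_pos'])@u,(P-get_state()['tcp_pos'])@v)
a=(249,395); print([atz(w,np.array([x,318])/3.3+[160,120],.08)@v for x in a])
print('top',[((np.r_[t[:2],.135]-get_state()['tcp_pos'])@u,(np.r_[t[:2],.135]-get_state()['tcp_pos'])@v,t[2]) for t in tops(w,.136)])
```

```text
hole [0.6612 0.1343 0.08  ] 0.0006299819404097594 0.0004926912061287908
foot [0.6602 0.1336 0.086 ] -0.0006271007164941096 0.00047100071533257796
[np.float64(-0.24101772729027549), np.float64(-0.2698390759414861)]
top [(np.float64(-0.05889994416037914), np.float64(-0.10210330284335059), np.float64(0.01256631673970728)), (np.float64(-0.05934504968856352), np.float64(0.1005052727625897), np.float64(0.013945456687888554)), (np.float64(-0.02454091334929821), np.float64(0.05888051767046995), np.float64(0.00684610149848486)), (np.float64(0.10334425632505383), np.float64(0.088202546976417), np.float64(0.009086959189605398))]
```

send_rows --increments '[{"dx": 0.04, "dy": 0.03, "dz": 0, "roll": 0, "claw": -1}, {"dx": 0.04, "dy": 0.03, "dz": -0.1, "roll": 0, "claw": -1}, {"dx": 0.04, "dy": 0.03, "dz": -0.2, "roll": 0, "claw": -1}, {"dx": 0.04, "dy": 0.03, "dz": -0.3, "roll": 0, "claw": -1}, {"dx": 0.04, "dy": 0.03, "dz": -0.4, "roll": 0, "claw": -1}]'

```text
clock: 7.32
tcp_pos: [0.6606, 0.1347, 0.0956]
orientation: [0.0, 0.956, 0.292, -0.001]
wrist_force: [-2.6, -1.2, 0.8]
finger_gap: 0.0253
grip_force: 25.3
```

send_rows --increments '[{"dx": 0, "dy": 0, "dz": -0.06, "roll": 0, "claw": -1}, {"dx": 0, "dy": 0, "dz": -0.12, "roll": 0, "claw": -1}, {"dx": 0, "dy": 0, "dz": -0.18, "roll": 0, "claw": -1}, {"dx": 0, "dy": 0, "dz": -0.24, "roll": 0, "claw": -1}, {"dx": 0, "dy": 0, "dz": -0.24, "roll": 0, "claw": -1}]'

```text
clock: 7.95
tcp_pos: [0.6607, 0.1348, 0.0894]
orientation: [0.0, 0.956, 0.292, -0.001]
wrist_force: [-4.6, -2.7, 1.4]
finger_gap: 0.0252
grip_force: 25.3
```

send_rows --increments '[{"dx": -0.02, "dy": -0.01, "dz": -0.08, "roll": 0, "claw": -1}, {"dx": -0.02, "dy": -0.01, "dz": -0.16, "roll": 0, "claw": -1}, {"dx": -0.02, "dy": -0.01, "dz": -0.24, "roll": 0, "claw": -1}, {"dx": -0.02, "dy": -0.01, "dz": -0.3, "roll": 0, "claw": -1}, {"dx": -0.02, "dy": -0.01, "dz": -0.3, "roll": 0, "claw": -1}]'

```text
clock: 8.57
tcp_pos: [0.6606, 0.1346, 0.0827]
orientation: [0.0, 0.956, 0.292, -0.0]
wrist_force: [-5.4, -2.9, 5.1]
finger_gap: 0.0253
grip_force: 25.6
```

Seated at the bottom (z=0.0827 as computed). Release, lift and head for head1.

send_rows --increments '[{"dx": 0, "dy": 0, "dz": 0, "roll": 0, "claw": -0.2}, {"dx": 0, "dy": 0, "dz": 0, "roll": 0, "claw": 0.2}, {"dx": 0, "dy": 0, "dz": 0, "roll": 0, "claw": 0.5}, {"dx": 0, "dy": 0, "dz": 1, "roll": 0, "claw": 0.5}, {"dx": 0, "dy": 0, "dz": 2.5, "roll": 0, "claw": 0.5}]'

```text
clock: 9.2
tcp_pos: [0.6601, 0.1347, 0.1439]
orientation: [-0.0, 0.956, 0.292, -0.001]
wrist_force: [1.0, 0.2, -0.2]
finger_gap: 0.0642
grip_force: 0.0
```

send_rows --increments '[{"dx": 0, "dy": 0, "dz": 2, "roll": 0, "claw": 1}, {"dx": -0.6, "dy": -1.5, "dz": 4, "roll": 0, "claw": 1}, {"dx": -1.2, "dy": -3.3, "dz": 4.5, "roll": 0, "claw": 1}, {"dx": -1.8, "dy": -5.2, "dz": 5, "roll": 0, "claw": 1}, {"dx": -2.5, "dy": -7.2, "dz": 5.4, "roll": 0, "claw": 1}]'

```text
clock: 9.82
tcp_pos: [0.5984, -0.0465, 0.2807]
orientation: [0.0, 0.956, 0.292, 0.001]
wrist_force: [0.4, -0.3, -0.1]
finger_gap: 0.0854
grip_force: 0.0
```

send_rows --increments '[{"dx": -0.6, "dy": -1.2, "dz": 0, "roll": 0, "claw": 1}, {"dx": -1.5, "dy": -2.8, "dz": 0, "roll": 0, "claw": 1}, {"dx": -2.4, "dy": -4.4, "dz": 0, "roll": 0, "claw": 1}, {"dx": -3.25, "dy": -5.72, "dz": 0, "roll": 0, "claw": 1}, {"dx": -3.25, "dy": -5.72, "dz": 0, "roll": 0, "claw": 1}]'

```text
clock: 10.45
tcp_pos: [0.5162, -0.1904, 0.2801]
orientation: [0.0, 0.957, 0.29, 0.0]
wrist_force: [-0.6, 0.4, 0.1]
finger_gap: 0.0855
grip_force: 0.0
```

Run:
```python
from h import *
w=cam('wrist'); print(tops(w).round(4),get_state()['tcp_pos'],get_state()['clock'])
```

```text
[[ 0.2744 -0.1276  0.017 ]
 [ 0.4066 -0.1933  0.0326]
 [ 0.5396 -0.2981  0.0273]
 [ 0.532  -0.1788  0.0229]] [ 0.51690217 -0.18921667  0.28005964] 10.5
```

send_rows --increments '[{"dx": 0.3, "dy": 0.2, "dz": -1, "roll": 0, "claw": 1}, {"dx": 0.58, "dy": 0.38, "dz": -2.5, "roll": 0, "claw": 1}, {"dx": 0.58, "dy": 0.38, "dz": -4, "roll": 0, "claw": 1}, {"dx": 0.58, "dy": 0.38, "dz": -5.5, "roll": 0, "claw": 1}, {"dx": 0.58, "dy": 0.38, "dz": -5.5, "roll": 0, "claw": 1}]'

```text
clock: 11.12
tcp_pos: [0.5301, -0.1765, 0.1395]
orientation: [-0.002, 0.956, 0.293, -0.002]
wrist_force: [0.8, 1.2, 0.2]
finger_gap: 0.0855
grip_force: 0.0
```

send_rows --increments '[{"dx": 0, "dy": 0, "dz": -1.5, "roll": 0, "claw": 1}, {"dx": 0, "dy": 0, "dz": -3, "roll": 0, "claw": 1}, {"dx": 0, "dy": 0, "dz": -4.2, "roll": 0, "claw": 1}, {"dx": 0, "dy": 0, "dz": -4.88, "roll": 0, "claw": 1}, {"dx": 0, "dy": 0, "dz": -4.88, "roll": 0, "claw": 1}]'

```text
clock: 11.75
tcp_pos: [0.5322, -0.1783, 0.0207]
orientation: [-0.0, 0.956, 0.293, -0.0]
wrist_force: [-0.5, -0.3, 0.2]
finger_gap: 0.0854
grip_force: 0.0
```

send_rows --increments '[{"dx": 0, "dy": 0, "dz": 0, "roll": 0, "claw": 0}, {"dx": 0, "dy": 0, "dz": 0, "roll": 0, "claw": -0.3}, {"dx": 0, "dy": 0, "dz": 0, "roll": 0, "claw": -0.7}, {"dx": 0, "dy": 0, "dz": 0, "roll": 0, "claw": -1}, {"dx": 0, "dy": 0, "dz": 0, "roll": 0, "claw": -1}]'

```text
clock: 12.38
tcp_pos: [0.5322, -0.1791, 0.0213]
orientation: [0.001, 0.956, 0.292, 0.001]
wrist_force: [-0.7, -0.3, 6.4]
finger_gap: 0.0303
grip_force: 24.5
```

send_rows --increments '[{"dx": 0, "dy": 0, "dz": 0, "roll": 0, "claw": -1}, {"dx": 0, "dy": 0, "dz": 0, "roll": 0, "claw": -1}, {"dx": 0, "dy": 0, "dz": 1, "roll": 0, "claw": -1}, {"dx": 0, "dy": 0, "dz": 2.5, "roll": 0, "claw": -1}, {"dx": 0, "dy": 0, "dz": 4, "roll": 0, "claw": -1}]'

```text
clock: 13.0
tcp_pos: [0.531, -0.1786, 0.1209]
orientation: [-0.0, 0.956, 0.292, -0.0]
wrist_force: [0.9, 0.1, -0.9]
finger_gap: 0.0304
grip_force: 25.1
```

send_rows --increments '[{"dx": 0, "dy": 0.4, "dz": 1.5, "roll": 0, "claw": -1}, {"dx": 0.4, "dy": 1.9, "dz": 3.2, "roll": 0, "claw": -1}, {"dx": 0.9, "dy": 3.8, "dz": 3.2, "roll": 0, "claw": -1}, {"dx": 1.4, "dy": 5.8, "dz": 3.2, "roll": 0, "claw": -1}, {"dx": 1.9, "dy": 7.8, "dz": 3.2, "roll": 0, "claw": -1}]'

```text
clock: 13.62
tcp_pos: [0.5792, 0.0176, 0.2003]
orientation: [0.0, 0.956, 0.292, -0.0]
wrist_force: [0.6, 0.0, -1.1]
finger_gap: 0.0301
grip_force: 25.2
```

send_rows --increments '[{"dx": 0.5, "dy": 1.6, "dz": 0, "roll": 0, "claw": -1}, {"dx": 1.06, "dy": 3.25, "dz": 0, "roll": 0, "claw": -1}, {"dx": 1.06, "dy": 3.25, "dz": -1.5, "roll": 0, "claw": -1}, {"dx": 1.06, "dy": 3.25, "dz": -3, "roll": 0, "claw": -1}, {"dx": 1.06, "dy": 3.25, "dz": -3.74, "roll": 0, "claw": -1}]'

```text
clock: 14.25
tcp_pos: [0.6037, 0.0977, 0.104]
orientation: [-0.0, 0.956, 0.292, -0.002]
wrist_force: [0.6, 0.3, -0.5]
finger_gap: 0.03
grip_force: 25.1
```

Run:
```python
from h import *
w=cam('wrist'); np.save('w5.npy',w,allow_pickle=True); cv2.imwrite('pics/w5.png',cv2.resize(w['image'][120:300,160:380],None,fx=3.3,fy=3.3,interpolation=cv2.INTER_CUBIC))
s=get_state(); print(s['clock'],s['tcp_pos'],s['wrist_force'])
```

```text
14.3 [0.60284085 0.09748591 0.10208306] [ 0.09642016  0.73617494 -1.82513818]
```

View pics/w5.png

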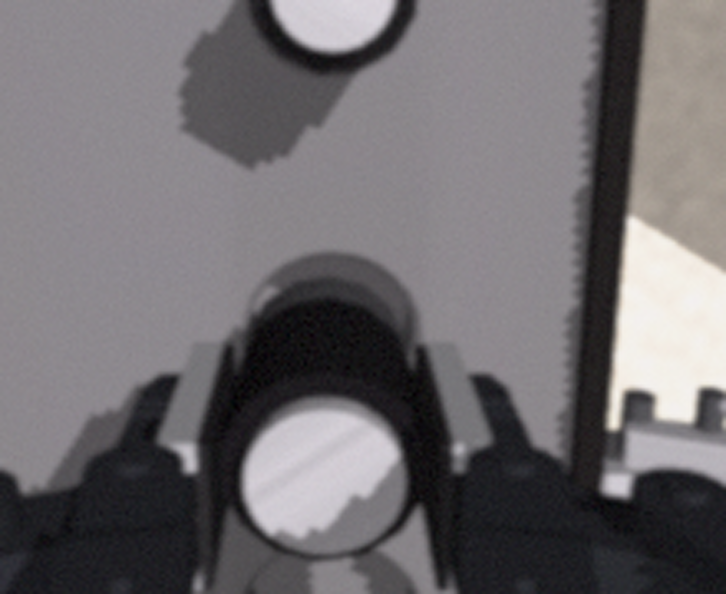

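Head0 sits well in its hole; rim edge at y≈253 centred x≈333, foot edge y≈277 centred x≈328.

Run:
```python
from h import *
w=np.load('w5.npy',allow_pickle=True).item()
u=np.array([np.cos(.593),np.sin(.593),0]); v=np.array([-u[1],u[0],0])
s=get_state(); print(s['tcp_pos'],s['qvel'].round(3))
for zf in (.083,.085):
  H=atz(w,np.array((333,253))/3.3+[160,120],.08)-.0165*u; F=atz(w,np.array((328,277))/3.3+[160,120],zf)-.0155*u
  print(H.round(4),F.round(4),((H-F)@u).round(4),((H-F)@v).round(4))
```

```text
[0.60284085 0.09748591 0.10208306] [-0.004 -0.013  0.031  0.069 -0.    -0.   ]
[0.6064 0.0975 0.08  ] [0.6035 0.0967 0.083 ] 0.0028 -0.0009
[0.6064 0.0975 0.08  ] [0.604  0.0971 0.085 ] 0.0022 -0.001
```

send_rows --increments '[{"dx": 0, "dy": 0, "dz": 0, "roll": 0, "claw": -1}, {"dx": 0, "dy": 0, "dz": 0, "roll": 0, "claw": -1}, {"dx": 0, "dy": 0, "dz": -0.1, "roll": 0, "claw": -1}, {"dx": 0, "dy": 0, "dz": -0.2, "roll": 0, "claw": -1}, {"dx": 0, "dy": 0, "dz": -0.3, "roll": 0, "claw": -1}]'

```text
clock: 14.92
tcp_pos: [0.6057, 0.0975, 0.0994]
orientation: [0.0, 0.956, 0.292, 0.0]
wrist_force: [0.5, -0.6, -0.5]
finger_gap: 0.0302
grip_force: 25.1
```

send_rows --increments '[{"dx": 0, "dy": 0, "dz": -0.15, "roll": 0, "claw": -1}, {"dx": 0, "dy": 0, "dz": -0.3, "roll": 0, "claw": -1}, {"dx": 0, "dy": 0, "dz": -0.45, "roll": 0, "claw": -1}, {"dx": 0, "dy": 0, "dz": -0.6, "roll": 0, "claw": -1}, {"dx": 0, "dy": 0, "dz": -0.68, "roll": 0, "claw": -1}]'

```text
clock: 15.55
tcp_pos: [0.6056, 0.0975, 0.0833]
orientation: [0.0, 0.956, 0.292, 0.0]
wrist_force: [-4.8, -0.1, 15.1]
finger_gap: 0.0302
grip_force: 26.6
```

send_rows --increments '[{"dx": 0, "dy": 0, "dz": 0, "roll": 0, "claw": -0.2}, {"dx": 0, "dy": 0, "dz": 0, "roll": 0, "claw": 0.2}, {"dx": 0, "dy": 0, "dz": 0, "roll": 0, "claw": 0.6}, {"dx": 0, "dy": 0, "dz": 1, "roll": 0, "claw": 0.6}, {"dx": 0, "dy": 0, "dz": 2.5, "roll": 0, "claw": 0.6}]'

```text
clock: 16.18
tcp_pos: [0.6044, 0.0974, 0.1439]
orientation: [-0.0, 0.956, 0.292, -0.002]
wrist_force: [-0.1, -0.0, -0.4]
finger_gap: 0.0681
grip_force: 0.0
```

send_rows --increments '[{"dx": 0, "dy": 0, "dz": 2, "roll": 0, "claw": 1}, {"dx": -0.4, "dy": -1.6, "dz": 3.9, "roll": 0, "claw": 1}, {"dx": -0.8, "dy": -3.6, "dz": 5.4, "roll": 0, "claw": 1}, {"dx": -1.2, "dy": -5.7, "dz": 5.4, "roll": 0, "claw": 1}, {"dx": -1.6, "dy": -7.8, "dz": 5.4, "roll": 0, "claw": 1}]'

```text
clock: 16.8
tcp_pos: [0.5656, -0.0991, 0.2807]
orientation: [0.001, 0.956, 0.292, 0.001]
wrist_force: [0.7, 1.1, 0.2]
finger_gap: 0.0856
grip_force: 0.0
```

send_rows --increments '[{"dx": -0.4, "dy": -2.1, "dz": 0, "roll": 0, "claw": 1}, {"dx": -0.8, "dy": -4.2, "dz": 0, "roll": 0, "claw": 1}, {"dx": -1.2, "dy": -6.3, "dz": 0, "roll": 0, "claw": 1}, {"dx": -1.62, "dy": -8.4, "dz": 0, "roll": 0, "claw": 1}, {"dx": -1.62, "dy": -8.4, "dz": 0, "roll": 0, "claw": 1}]'

```text
clock: 17.42
tcp_pos: [0.524, -0.3113, 0.279]
orientation: [0.0, 0.957, 0.29, -0.0]
wrist_force: [-0.7, 0.7, 0.1]
finger_gap: 0.0854
grip_force: 0.0
```

Run:
```python
from h import *
w=cam('wrist'); print(tops(w).round(4),get_state()['tcp_pos'],get_state()['clock'])
```

```text
[[ 0.2818 -0.2485  0.0162]
 [ 0.4064 -0.1942  0.0323]
 [ 0.5396 -0.299   0.0272]] [ 0.52439533 -0.3091967   0.27917273] 17.475
```

send_rows --increments '[{"dx": 0.3, "dy": 0.2, "dz": -1, "roll": 0, "claw": 1}, {"dx": 0.56, "dy": 0.34, "dz": -2.5, "roll": 0, "claw": 1}, {"dx": 0.56, "dy": 0.34, "dz": -4, "roll": 0, "claw": 1}, {"dx": 0.56, "dy": 0.34, "dz": -5.5, "roll": 0, "claw": 1}, {"dx": 0.56, "dy": 0.34, "dz": -5.5, "roll": 0, "claw": 1}]'

```text
clock: 18.1
tcp_pos: [0.5374, -0.2959, 0.1394]
orientation: [-0.003, 0.956, 0.293, -0.002]
wrist_force: [-1.1, 0.6, 1.4]
finger_gap: 0.0856
grip_force: 0.0
```

send_rows --increments '[{"dx": 0, "dy": 0, "dz": -1.5, "roll": 0, "claw": 1}, {"dx": 0, "dy": 0, "dz": -3, "roll": 0, "claw": 1}, {"dx": 0, "dy": 0, "dz": -4.2, "roll": 0, "claw": 1}, {"dx": 0, "dy": 0, "dz": -4.92, "roll": 0, "claw": 1}, {"dx": 0, "dy": 0, "dz": -4.92, "roll": 0, "claw": 1}]'

```text
clock: 18.73
tcp_pos: [0.5393, -0.2983, 0.0198]
orientation: [-0.0, 0.956, 0.293, -0.0]
wrist_force: [-1.1, -0.3, -0.5]
finger_gap: 0.085
grip_force: 0.0
```

send_rows --increments '[{"dx": 0, "dy": 0, "dz": 0, "roll": 0, "claw": 0.2}, {"dx": 0, "dy": 0, "dz": 0, "roll": 0, "claw": -0.2}, {"dx": 0, "dy": 0, "dz": 0, "roll": 0, "claw": -0.7}, {"dx": 0, "dy": 0, "dz": 0, "roll": 0, "claw": -1}, {"dx": 0, "dy": 0, "dz": 0, "roll": 0, "claw": -1}]'

```text
clock: 19.35
tcp_pos: [0.5398, -0.2995, 0.0206]
orientation: [0.001, 0.956, 0.292, 0.001]
wrist_force: [-0.4, 0.9, 5.9]
finger_gap: 0.0353
grip_force: 24.6
```

send_rows --increments '[{"dx": 0, "dy": 0, "dz": 0, "roll": 0, "claw": -1}, {"dx": 0, "dy": 0, "dz": 0, "roll": 0, "claw": -1}, {"dx": 0, "dy": 0, "dz": 1, "roll": 0, "claw": -1}, {"dx": 0, "dy": 0, "dz": 2.5, "roll": 0, "claw": -1}, {"dx": 0, "dy": 0, "dz": 4, "roll": 0, "claw": -1}]'

```text
clock: 19.98
tcp_pos: [0.5386, -0.2988, 0.1199]
orientation: [-0.0, 0.956, 0.292, -0.0]
wrist_force: [0.2, 0.7, -1.4]
finger_gap: 0.0353
grip_force: 25.5
```

send_rows --increments '[{"dx": 0, "dy": 0.4, "dz": 1.5, "roll": 0, "claw": -1}, {"dx": 0.1, "dy": 2, "dz": 3.2, "roll": 0, "claw": -1}, {"dx": 0.2, "dy": 4.1, "dz": 3.2, "roll": 0, "claw": -1}, {"dx": 0.3, "dy": 6.3, "dz": 3.2, "roll": 0, "claw": -1}, {"dx": 0.4, "dy": 8.5, "dz": 3.2, "roll": 0, "claw": -1}]'

```text
clock: 20.6
tcp_pos: [0.5488, -0.085, 0.1994]
orientation: [0.0, 0.956, 0.292, 0.0]
wrist_force: [1.4, -0.9, -0.8]
finger_gap: 0.0352
grip_force: 25.6
```

send_rows --increments '[{"dx": 0.05, "dy": 2, "dz": 0, "roll": 0, "claw": -1}, {"dx": 0.07, "dy": 4, "dz": 0, "roll": 0, "claw": -1}, {"dx": 0.07, "dy": 5.88, "dz": 0, "roll": 0, "claw": -1}, {"dx": 0.07, "dy": 5.88, "dz": -1.5, "roll": 0, "claw": -1}, {"dx": 0.07, "dy": 5.88, "dz": -3, "roll": 0, "claw": -1}]'

```text
clock: 21.22
tcp_pos: [0.551, 0.0615, 0.1239]
orientation: [0.0, 0.956, 0.293, 0.001]
wrist_force: [0.3, 0.6, -1.5]
finger_gap: 0.0353
grip_force: 25.6
```

send_rows --increments '[{"dx": 0, "dy": 0, "dz": -0.5, "roll": 0, "claw": -1}, {"dx": 0, "dy": 0, "dz": -0.5, "roll": 0, "claw": -1}, {"dx": 0, "dy": 0, "dz": -0.6, "roll": 0, "claw": -1}, {"dx": 0, "dy": 0, "dz": -0.7, "roll": 0, "claw": -1}, {"dx": 0, "dy": 0, "dz": -0.8, "roll": 0, "claw": -1}]'

```text
clock: 21.85
tcp_pos: [0.5514, 0.0603, 0.105]
orientation: [0.0, 0.956, 0.292, 0.001]
wrist_force: [-0.1, -0.3, -1.6]
finger_gap: 0.0352
grip_force: 25.5
```

send_rows --increments '[{"dx": 0, "dy": 0, "dz": -0.05, "roll": 0, "claw": -1}, {"dx": 0, "dy": 0, "dz": -0.1, "roll": 0, "claw": -1}, {"dx": 0, "dy": 0, "dz": -0.15, "roll": 0, "claw": -1}, {"dx": 0, "dy": 0, "dz": -0.2, "roll": 0, "claw": -1}, {"dx": 0, "dy": 0, "dz": -0.25, "roll": 0, "claw": -1}]'

```text
clock: 22.48
tcp_pos: [0.5508, 0.0605, 0.098]
orientation: [0.0, 0.956, 0.292, -0.0]
wrist_force: [0.5, -0.3, -1.0]
finger_gap: 0.0349
grip_force: 25.5
```

send_rows --increments '[{"dx": 0, "dy": 0, "dz": -0.15, "roll": 0, "claw": -1}, {"dx": 0, "dy": 0, "dz": -0.3, "roll": 0, "claw": -1}, {"dx": 0, "dy": 0, "dz": -0.45, "roll": 0, "claw": -1}, {"dx": 0, "dy": 0, "dz": -0.6, "roll": 0, "claw": -1}, {"dx": 0, "dy": 0, "dz": -0.66, "roll": 0, "claw": -1}]'

```text
clock: 23.1
tcp_pos: [0.5509, 0.0605, 0.0826]
orientation: [0.0, 0.956, 0.292, 0.0]
wrist_force: [-6.0, -0.6, 14.8]
finger_gap: 0.0349
grip_force: 26.9
```

send_rows --increments '[{"dx": 0, "dy": 0, "dz": 0, "roll": 0, "claw": 0}, {"dx": 0, "dy": 0, "dz": 0, "roll": 0, "claw": 0.4}, {"dx": 0, "dy": 0, "dz": 0, "roll": 0, "claw": 0.7}, {"dx": 0, "dy": 0, "dz": 1, "roll": 0, "claw": 0.7}, {"dx": 0, "dy": 0, "dz": 2.5, "roll": 0, "claw": 0.7}]'

```text
clock: 23.72
tcp_pos: [0.5497, 0.0605, 0.1434]
orientation: [-0.001, 0.956, 0.292, -0.002]
wrist_force: [0.9, -0.6, 1.1]
finger_gap: 0.0725
grip_force: 0.0
```

send_rows --increments '[{"dx": 0, "dy": 0, "dz": 2, "roll": 0, "claw": 1}, {"dx": -1, "dy": -1.6, "dz": 3.9, "roll": 0, "claw": 1}, {"dx": -2, "dy": -3.3, "dz": 5.45, "roll": 0, "claw": 1}, {"dx": -3, "dy": -5, "dz": 5.45, "roll": 0, "claw": 1}, {"dx": -4, "dy": -6.7, "dz": 5.45, "roll": 0, "claw": 1}]'

```text
clock: 24.35
tcp_pos: [0.4504, -0.1084, 0.2813]
orientation: [0.001, 0.956, 0.292, 0.001]
wrist_force: [0.7, -1.3, 0.1]
finger_gap: 0.0853
grip_force: 0.0
```

send_rows --increments '[{"dx": -1, "dy": -1.7, "dz": 0, "roll": 0, "claw": 1}, {"dx": -2, "dy": -3.2, "dz": 0, "roll": 0, "claw": 1}, {"dx": -2.35, "dy": -3.86, "dz": 0, "roll": 0, "claw": 1}, {"dx": -2.35, "dy": -3.86, "dz": 0, "roll": 0, "claw": 1}, {"dx": -2.35, "dy": -3.86, "dz": 0, "roll": 0, "claw": 1}]'

```text
clock: 24.98
tcp_pos: [0.3923, -0.2031, 0.2803]
orientation: [-0.0, 0.956, 0.292, 0.0]
wrist_force: [0.3, 0.6, -0.1]
finger_gap: 0.0852
grip_force: 0.0
```

Run:
```python
from h import *
w=cam('wrist'); print(tops(w).round(4),get_state()['tcp_pos'],get_state()['clock'])
```

```text
[[ 0.1037 -0.0781  0.013 ]
 [ 0.1493 -0.1422  0.0152]
 [ 0.1035  0.0493  0.0139]
 [ 0.4057 -0.1937  0.032 ]] [ 0.39240541 -0.20288831  0.28028611] 25.025
```

send_rows --increments '[{"dx": 0.3, "dy": 0.2, "dz": -1, "roll": 0, "claw": 1}, {"dx": 0.53, "dy": 0.39, "dz": -2.5, "roll": 0, "claw": 1}, {"dx": 0.53, "dy": 0.39, "dz": -4, "roll": 0, "claw": 1}, {"dx": 0.53, "dy": 0.39, "dz": -5.5, "roll": 0, "claw": 1}, {"dx": 0.53, "dy": 0.39, "dz": -5.5, "roll": 0, "claw": 1}]'

```text
clock: 25.65
tcp_pos: [0.4038, -0.1914, 0.1405]
orientation: [-0.002, 0.956, 0.293, -0.002]
wrist_force: [-0.5, 0.7, -0.4]
finger_gap: 0.0857
grip_force: 0.0
```

send_rows --increments '[{"dx": 0, "dy": 0, "dz": -1.5, "roll": 0, "claw": 1}, {"dx": 0, "dy": 0, "dz": -3, "roll": 0, "claw": 1}, {"dx": 0, "dy": 0, "dz": -4.2, "roll": 0, "claw": 1}, {"dx": 0, "dy": 0, "dz": -4.96, "roll": 0, "claw": 1}, {"dx": 0, "dy": 0, "dz": -4.96, "roll": 0, "claw": 1}]'

```text
clock: 26.28
tcp_pos: [0.4057, -0.1935, 0.0192]
orientation: [-0.0, 0.956, 0.293, -0.0]
wrist_force: [-0.2, 0.5, 0.5]
finger_gap: 0.0854
grip_force: 0.0
```

send_rows --increments '[{"dx": 0, "dy": 0, "dz": 0, "roll": 0, "claw": 0.2}, {"dx": 0, "dy": 0, "dz": 0, "roll": 0, "claw": -0.1}, {"dx": 0, "dy": 0, "dz": 0, "roll": 0, "claw": -0.6}, {"dx": 0, "dy": 0, "dz": 0, "roll": 0, "claw": -1}, {"dx": 0, "dy": 0, "dz": 0, "roll": 0, "claw": -1}]'

```text
clock: 26.9
tcp_pos: [0.4062, -0.1943, 0.02]
orientation: [0.001, 0.956, 0.292, 0.001]
wrist_force: [-0.6, 0.3, 4.3]
finger_gap: 0.0403
grip_force: 24.7
```

send_rows --increments '[{"dx": 0, "dy": 0, "dz": 0, "roll": 0, "claw": -1}, {"dx": 0, "dy": 0, "dz": 0, "roll": 0, "claw": -1}, {"dx": 0, "dy": 0, "dz": 1, "roll": 0, "claw": -1}, {"dx": 0, "dy": 0, "dz": 2.5, "roll": 0, "claw": -1}, {"dx": 0, "dy": 0, "dz": 4, "roll": 0, "claw": -1}]'

```text
clock: 27.52
tcp_pos: [0.4051, -0.1936, 0.1201]
orientation: [-0.0, 0.956, 0.292, -0.0]
wrist_force: [1.0, -0.4, -2.3]
finger_gap: 0.04
grip_force: 25.7
```

send_rows --increments '[{"dx": 0, "dy": 0.2, "dz": 1.5, "roll": 0, "claw": -1}, {"dx": 0.6, "dy": 1.6, "dz": 3.2, "roll": 0, "claw": -1}, {"dx": 1.3, "dy": 3.2, "dz": 3.2, "roll": 0, "claw": -1}, {"dx": 2, "dy": 4.8, "dz": 3.2, "roll": 0, "claw": -1}, {"dx": 2.7, "dy": 6.4, "dz": 3.2, "roll": 0, "claw": -1}]'

```text
clock: 28.15
tcp_pos: [0.4733, -0.0326, 0.1995]
orientation: [0.0, 0.956, 0.292, 0.0]
wrist_force: [0.5, -1.2, -1.6]
finger_gap: 0.0399
grip_force: 25.8
```

send_rows --increments '[{"dx": 0.5, "dy": 1.2, "dz": 0, "roll": 0, "claw": -1}, {"dx": 0.93, "dy": 2.29, "dz": 0, "roll": 0, "claw": -1}, {"dx": 0.93, "dy": 2.29, "dz": -1, "roll": 0, "claw": -1}, {"dx": 0.93, "dy": 2.29, "dz": -2, "roll": 0, "claw": -1}, {"dx": 0.93, "dy": 2.29, "dz": -3, "roll": 0, "claw": -1}]'

```text
clock: 28.78
tcp_pos: [0.4961, 0.0237, 0.1235]
orientation: [0.0, 0.956, 0.292, 0.0]
wrist_force: [0.8, -0.6, -0.7]
finger_gap: 0.04
grip_force: 25.8
```

send_rows --increments '[{"dx": 0, "dy": 0, "dz": -0.5, "roll": 0, "claw": -1}, {"dx": 0, "dy": 0, "dz": -0.5, "roll": 0, "claw": -1}, {"dx": 0, "dy": 0, "dz": -0.6, "roll": 0, "claw": -1}, {"dx": 0, "dy": 0, "dz": -0.7, "roll": 0, "claw": -1}, {"dx": 0, "dy": 0, "dz": -0.8, "roll": 0, "claw": -1}]'

```text
clock: 29.4
tcp_pos: [0.4965, 0.0234, 0.1042]
orientation: [0.0, 0.956, 0.292, 0.0]
wrist_force: [-0.9, 1.0, -0.5]
finger_gap: 0.0402
grip_force: 25.8
```

send_rows --increments '[{"dx": 0, "dy": 0, "dz": -0.05, "roll": 0, "claw": -1}, {"dx": 0, "dy": 0, "dz": -0.1, "roll": 0, "claw": -1}, {"dx": 0, "dy": 0, "dz": -0.15, "roll": 0, "claw": -1}, {"dx": 0, "dy": 0, "dz": -0.2, "roll": 0, "claw": -1}, {"dx": 0, "dy": 0, "dz": -0.25, "roll": 0, "claw": -1}]'

```text
clock: 30.02
tcp_pos: [0.4961, 0.0235, 0.0975]
orientation: [0.0, 0.956, 0.292, -0.0]
wrist_force: [-0.3, -0.6, -1.6]
finger_gap: 0.04
grip_force: 25.8
```

send_rows --increments '[{"dx": 0, "dy": 0, "dz": -0.15, "roll": 0, "claw": -1}, {"dx": 0, "dy": 0, "dz": -0.3, "roll": 0, "claw": -1}, {"dx": 0, "dy": 0, "dz": -0.45, "roll": 0, "claw": -1}, {"dx": 0, "dy": 0, "dz": -0.6, "roll": 0, "claw": -1}, {"dx": 0, "dy": 0, "dz": -0.65, "roll": 0, "claw": -1}]'

```text
clock: 30.65
tcp_pos: [0.496, 0.0235, 0.082]
orientation: [0.0, 0.956, 0.292, 0.0]
wrist_force: [-5.2, 0.8, 14.5]
finger_gap: 0.04
grip_force: 27.0
```

send_rows --increments '[{"dx": 0, "dy": 0, "dz": 0, "roll": 0, "claw": 0}, {"dx": 0, "dy": 0, "dz": 0, "roll": 0, "claw": 0.4}, {"dx": 0, "dy": 0, "dz": 0, "roll": 0, "claw": 0.7}, {"dx": 0, "dy": 0, "dz": 1, "roll": 0, "claw": 0.7}, {"dx": 0, "dy": 0, "dz": 2.5, "roll": 0, "claw": 0.7}]'

```text
clock: 31.28
tcp_pos: [0.4949, 0.0236, 0.1433]
orientation: [-0.001, 0.956, 0.292, -0.001]
wrist_force: [-0.3, -1.3, 0.3]
finger_gap: 0.0726
grip_force: 0.0
```

All four heads are seated. Now the lid: raise, turn 90° and go behind it; check the lid angle meanwhile.

send_rows --increments '[{"dx": 0, "dy": 0, "dz": 2, "roll": 1.2, "claw": -1}, {"dx": 0, "dy": 0, "dz": 4, "roll": 2.4, "claw": -1}, {"dx": 0, "dy": 0.5, "dz": 6.3, "roll": 3.6, "claw": -1}, {"dx": -0.3, "dy": 2, "dz": 6.3, "roll": 4.8, "claw": -1}, {"dx": -0.6, "dy": 3.5, "dz": 6.3, "roll": 6, "claw": -1}]'

```text
clock: 31.9
tcp_pos: [0.4815, 0.1116, 0.3023]
orientation: [0.001, 0.753, 0.657, 0.001]
wrist_force: [0.2, -0.6, -0.9]
finger_gap: 0.0003
grip_force: 0.0
```

send_rows --increments '[{"dx": -0.3, "dy": 1.5, "dz": 0, "roll": 1.3, "claw": -1}, {"dx": -0.6, "dy": 3, "dz": 0, "roll": 2.6, "claw": -1}, {"dx": -0.9, "dy": 4.5, "dz": 0, "roll": 3.9, "claw": -1}, {"dx": -1.04, "dy": 6, "dz": 0, "roll": 5.25, "claw": -1}, {"dx": -1.04, "dy": 6, "dz": 0, "roll": 5.25, "claw": -1}]'

```text
clock: 32.52
tcp_pos: [0.4546, 0.2629, 0.3009]
orientation: [-0.0, 0.468, 0.884, -0.0]
wrist_force: [0.2, -0.6, 0.1]
finger_gap: 0.0
grip_force: 0.0
```

Run:
```python
from h import *
Q=(.5675,.0956,2.165)
t=cam('top');s=cam('scene')
for a in (1.5,1.6,1.7,1.8):
    p=casep(Q,[[.075-.156*np.cos(a)+.0228*np.sin(a),0,.08+.156*np.sin(a)+.0228*np.cos(a)]]); print(a,p.round(3),proj(t,p)*1.5625,proj(s,p)*1.5625)
for b in ('pivot',): print(proj(s,casep(Q,[[-.085,0,.072]])), proj(s,casep(Q,HOLES)).round())
st=get_state(); print(st['tcp_pos'],st['joint_pos'],st['orientation'])
im=s['image'][90:250,215:385]; cv2.imwrite('pics/s2.png',cv2.resize(im,None,fx=3.7,fy=3.7,interpolation=cv2.INTER_CUBIC))
```

```text
1.5 [[0.519 0.167 0.237]] [[332.79225784 266.10672984]] [[485.43998845 198.31222587]]
1.6 [[0.51  0.18  0.235]] [[326.05207532 271.00146721]] [[486.25243228 195.6419293 ]]
1.7 [[0.502 0.193 0.232]] [[319.54763646 275.90788639]] [[486.97208283 193.96892187]]
1.8 [[0.493 0.206 0.227]] [[313.36476986 280.76016623]] [[487.59444904 193.27381561]]
[[299.89304036 218.72564012]] [[343. 206.]
 [316. 203.]
 [290. 200.]
 [264. 197.]]
[0.45491948 0.26096142 0.30104575] [ 3.67913871e-01  2.04557306e-01  7.16782188e-02  1.43847380e+00
 -4.09560536e-04  1.34643447e+00] [-2.73412264e-05  4.69973020e-01  8.82680713e-01 -3.44421392e-04]
```

View pics/s2.png

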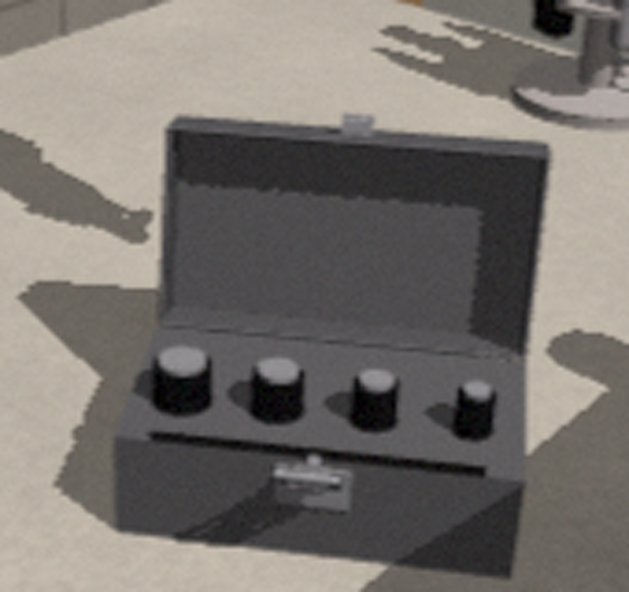

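All four heads stand seated in their holes; lid is at about 1.8 rad. Descend behind the lid and push.

send_rows --increments '[{"dx": 0, "dy": 0, "dz": -1.5, "roll": 0, "claw": -1}, {"dx": 0, "dy": 0, "dz": -3, "roll": 0, "claw": -1}, {"dx": 0, "dy": 0, "dz": -4.5, "roll": 0, "claw": -1}, {"dx": 0, "dy": 0, "dz": -5.2, "roll": 0, "claw": -1}, {"dx": 0, "dy": 0, "dz": -5.2, "roll": 0, "claw": -1}]'

```text
clock: 33.25
tcp_pos: [0.4542, 0.2593, 0.17]
orientation: [-0.001, 0.471, 0.882, -0.001]
wrist_force: [0.7, -0.4, 1.0]
finger_gap: 0.0001
grip_force: 0.0
```

send_rows --increments '[{"dx": 0.2, "dy": -0.3, "dz": 0, "roll": 0, "claw": -1}, {"dx": 0.4, "dy": -0.6, "dz": 0, "roll": 0, "claw": -1}, {"dx": 0.6, "dy": -0.9, "dz": 0, "roll": 0, "claw": -1}, {"dx": 0.8, "dy": -1.2, "dz": 0, "roll": 0, "claw": -1}, {"dx": 1, "dy": -1.48, "dz": 0, "roll": 0, "claw": -1}]'

```text
clock: 33.88
tcp_pos: [0.4804, 0.2236, 0.1715]
orientation: [-0.0, 0.47, 0.883, 0.0]
wrist_force: [-0.7, 1.4, 0.2]
finger_gap: 0.0005
grip_force: 0.0
```

send_rows --increments '[{"dx": 0.15, "dy": -0.22, "dz": 0, "roll": 0, "claw": -1}, {"dx": 0.3, "dy": -0.44, "dz": 0, "roll": 0, "claw": -1}, {"dx": 0.45, "dy": -0.67, "dz": 0, "roll": 0, "claw": -1}, {"dx": 0.6, "dy": -0.89, "dz": 0, "roll": 0, "claw": -1}, {"dx": 0.75, "dy": -1.11, "dz": 0, "roll": 0, "claw": -1}]'

```text
clock: 34.5
tcp_pos: [0.499, 0.196, 0.1714]
orientation: [-0.0, 0.47, 0.883, 0.0]
wrist_force: [-0.4, 0.1, 1.0]
finger_gap: -0.0002
grip_force: 0.9
```

send_rows --increments '[{"dx": 0.22, "dy": -0.33, "dz": 0, "roll": 0, "claw": -1}, {"dx": 0.45, "dy": -0.66, "dz": 0, "roll": 0, "claw": -1}, {"dx": 0.67, "dy": -1, "dz": 0, "roll": 0, "claw": -1}, {"dx": 0.9, "dy": -1.33, "dz": 0, "roll": 0, "claw": -1}, {"dx": 1.12, "dy": -1.66, "dz": 0, "roll": 0, "claw": -1}]'

```text
clock: 35.12
tcp_pos: [0.5272, 0.1539, 0.1711]
orientation: [-0.0, 0.47, 0.883, -0.0]
wrist_force: [0.6, -0.8, -0.3]
finger_gap: -0.0001
grip_force: 0.0
```

send_rows --increments '[{"dx": 0, "dy": 0, "dz": 0, "roll": 0, "claw": -1}, {"dx": 0, "dy": 0, "dz": 0, "roll": 0, "claw": -1}, {"dx": 0, "dy": 0, "dz": 0, "roll": 0, "claw": -1}, {"dx": 0, "dy": 0, "dz": 0, "roll": 0, "claw": -1}, {"dx": 0, "dy": 0, "dz": 0, "roll": 0, "claw": -1}]'

```text
clock: 35.75
tcp_pos: [0.5267, 0.1549, 0.1713]
orientation: [0.0, 0.47, 0.883, 0.0]
wrist_force: [0.1, 0.6, 0.5]
finger_gap: 0.0003
grip_force: 0.0
```

Run:
```python
from h import *
s=cam('scene'); im=s['image'][60:260,190:420]; cv2.imwrite('pics/s3.png',cv2.resize(im,None,fx=2.9,fy=2.9,interpolation=cv2.INTER_CUBIC))
```

```text
(no output)
```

View pics/s3.png

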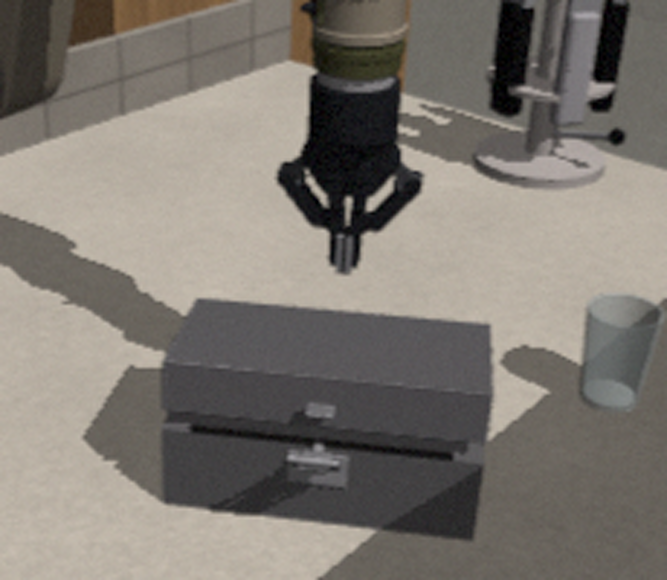

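The lid has dropped nearly shut onto the seal, and the loop still hangs outwards. I'll check the bar's place from the earlier wrist view.

Run:
```python
from h import *
w=np.load('w3.npy',allow_pickle=True).item(); Q=np.array([.5675,.0956,2.165])
def tocase(P): d=P[:2]-Q[:2]; c,s=np.cos(Q[2]),np.sin(Q[2]); return np.array([c*d[0]+s*d[1],-s*d[0]+c*d[1],P[2]])
for n,p,z in (('barL',(587,205),.087),('barR',(577,287),.087),('bar',(582,246),.087),('tip',(566,246),.08),('pivot',(476,248),.075),('hole1',(359.5,183),.08),('hole2',(359.5,306),.08)):
    c=tocase(atz(w,np.array(p)/2.3+[100,0]-.3,z)); print(n,'out',(-c[0]-.075).round(4),'y',c[1].round(4))
for q in (1.4,1.571,1.7,1.9):
    for b in (2.9,): l=b-q-.09; o=.01+.014*np.sin(q); z=.072-.014*np.cos(q); print(q,'bar',(o+.045*np.sin(l)).round(4),(z+.045*np.cos(l)).round(4),'tip',(.01+.05*np.sin(q)+.008*np.cos(q)).round(4),(.072-.05*np.cos(q)+.008*np.sin(q)).round(4))
print(casep(Q,[[-.075-.066,0,.087],[-.081,0,.1]]))
```

```text
barL out 0.0649 y -0.0203
barR out 0.0635 y 0.0219
bar out 0.0642 y 0.0005
tip out 0.0578 y 0.0003
pivot out 0.0093 y 0.0013
hole1 out -0.0555 y -0.0315
hole2 out -0.0554 y 0.0329
1.4 bar 0.0682 0.0768 tip 0.0606 0.0714
1.571 bar 0.0665 0.0867 tip 0.06 0.08
1.7 bar 0.0642 0.0938 tip 0.0586 0.0864
1.9 bar 0.0588 0.1041 tip 0.0547 0.0957
[[ 0.64643872 -0.02123184  0.087     ]
 [ 0.61284778  0.02848384  0.1       ]]
```

send_rows --increments '[{"dx": 0, "dy": 0, "dz": 1.5, "roll": -1.2, "claw": -0.4}, {"dx": 0.3, "dy": -0.5, "dz": 3, "roll": -2.4, "claw": -0.4}, {"dx": 1.2, "dy": -1.8, "dz": 3, "roll": -3.6, "claw": -0.4}, {"dx": 2.1, "dy": -3.1, "dz": 3, "roll": -4.8, "claw": -0.4}, {"dx": 3, "dy": -4.4, "dz": 3, "roll": -6, "claw": -0.4}]'

```text
clock: 36.42
tcp_pos: [0.6025, 0.0439, 0.2466]
orientation: [0.0, 0.79, 0.613, 0.0]
wrist_force: [0.8, -0.8, 0.1]
finger_gap: 0.0256
grip_force: 0.0
```

send_rows --increments '[{"dx": 0.6, "dy": -0.9, "dz": 0, "roll": -1.3, "claw": -0.4}, {"dx": 1.2, "dy": -1.8, "dz": 0, "roll": -2.6, "claw": -0.4}, {"dx": 1.74, "dy": -2.6, "dz": 0, "roll": -3.9, "claw": -0.4}, {"dx": 1.74, "dy": -2.6, "dz": 0, "roll": -5.25, "claw": -0.4}, {"dx": 1.74, "dy": -2.6, "dz": 0, "roll": -5.25, "claw": -0.4}]'

```text
clock: 37.05
tcp_pos: [0.6454, -0.0206, 0.246]
orientation: [-0.0, 0.956, 0.293, -0.0]
wrist_force: [0.1, -0.0, 0.3]
finger_gap: 0.0259
grip_force: 0.0
```

send_rows --increments '[{"dx": 0, "dy": 0, "dz": -1.5, "roll": 0, "claw": -0.4}, {"dx": 0, "dy": 0, "dz": -3, "roll": 0, "claw": -0.4}, {"dx": 0, "dy": 0, "dz": -4.5, "roll": 0, "claw": -0.4}, {"dx": 0, "dy": 0, "dz": -5.2, "roll": 0, "claw": -0.4}, {"dx": 0, "dy": 0, "dz": -5.2, "roll": 0, "claw": -0.4}]'

```text
clock: 37.67
tcp_pos: [0.6438, -0.0196, 0.1147]
orientation: [-0.001, 0.956, 0.294, -0.002]
wrist_force: [-0.6, -0.2, 0.2]
finger_gap: 0.0254
grip_force: 0.0
```

Run:
```python
from h import *
s=cam('wrist'); im=s['image'][100:384,70:450]; cv2.imwrite('pics/w6.png',cv2.resize(im,None,fx=2.1,fy=2.1,interpolation=cv2.INTER_CUBIC))
np.save('w6.npy',s,allow_pickle=True)
print(get_state()['tcp_pos'])
```

```text
[ 0.64487929 -0.01979741  0.11616472]
```

View pics/w6.png

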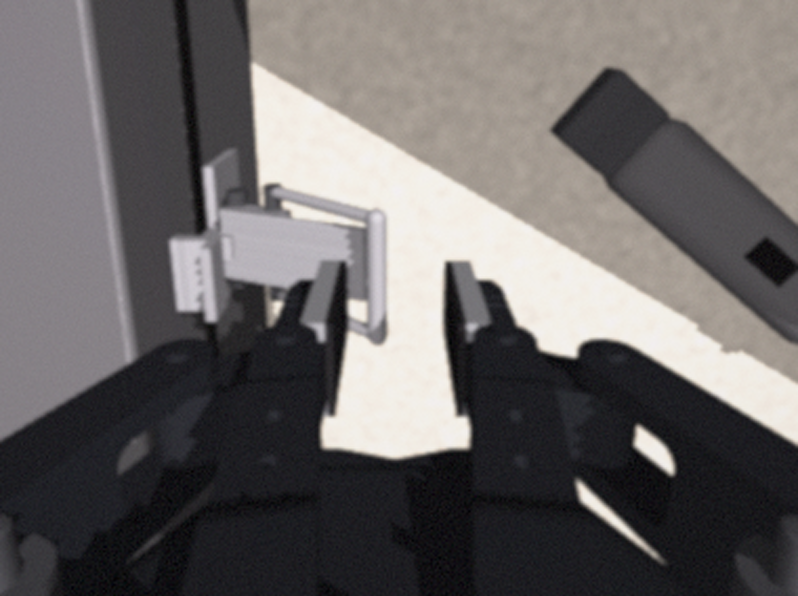

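The bar runs from crop (377,212) to (374,335), between the fingers (x 345 and 446), with the keeper at (185,270).

Run:
```python
from h import *
w=np.load('w6.npy',allow_pickle=True).item(); Q=np.array([.5675,.0956,2.165])
def tc(P): d=P[:2]-Q[:2]; c,s=np.cos(Q[2]),np.sin(Q[2]); return [(-(c*d[0]+s*d[1])-.075).round(4),(-s*d[0]+c*d[1]).round(4)]
for z in (.084,.087,.09,.094): print(z,[tc(atz(w,np.array(p)/2.1+[70,100],z)) for p in ((377,212),(374,335),(375,274))])
print('tip', [tc(atz(w,np.array((357,265))/2.1+[70,100],z)) for z in (.077,.085)], 'face/lid edge z.13', tc(atz(w,np.array((112,250))/2.1+[70,100],.13)),tc(atz(w,np.array((112,250))/2.1+[70,100],.126)))
print('keeper outer', tc(atz(w,np.array((213,280))/2.1+[70,100],.108)), 'tcp',tc(get_state()['tcp_pos']))
```

```text
0.084 [[np.float64(0.0574), np.float64(-0.0123)], [np.float64(0.0561), np.float64(0.0307)], [np.float64(0.0566), np.float64(0.0087)]]
0.087 [[np.float64(0.0575), np.float64(-0.0133)], [np.float64(0.0562), np.float64(0.029)], [np.float64(0.0567), np.float64(0.0074)]]
0.09 [[np.float64(0.0576), np.float64(-0.0142)], [np.float64(0.0564), np.float64(0.0273)], [np.float64(0.0568), np.float64(0.006)]]
0.094 [[np.float64(0.0577), np.float64(-0.0155)], [np.float64(0.0565), np.float64(0.025)], [np.float64(0.057), np.float64(0.0043)]]
tip [[np.float64(0.0503), np.float64(0.0085)], [np.float64(0.0509), np.float64(0.0051)]] face/lid edge z.13 [np.float64(-0.0031), np.float64(-0.0174)] [np.float64(-0.0052), np.float64(-0.0159)]
keeper outer [np.float64(0.0123), np.float64(0.0001)] tcp [np.float64(0.0639), np.float64(0.0005)]
```

send_rows --increments '[{"dx": -0.16, "dy": 0.23, "dz": 0, "roll": 0, "claw": -0.4}, {"dx": -0.16, "dy": 0.23, "dz": -0.3, "roll": 0, "claw": -0.4}, {"dx": -0.16, "dy": 0.23, "dz": -0.64, "roll": 0, "claw": -0.4}, {"dx": -0.16, "dy": 0.23, "dz": -0.64, "roll": 0, "claw": -0.4}, {"dx": -0.16, "dy": 0.23, "dz": -0.64, "roll": 0, "claw": -0.4}]' --grip_force 20

```text
clock: 38.35
tcp_pos: [0.6413, -0.0146, 0.1002]
orientation: [-0.0, 0.956, 0.292, -0.0]
wrist_force: [-0.4, -0.1, 0.4]
finger_gap: 0.0254
grip_force: 0.0
```

send_rows --increments '[{"dx": 0, "dy": 0, "dz": 0, "roll": 0, "claw": -0.6}, {"dx": 0, "dy": 0, "dz": 0, "roll": 0, "claw": -0.8}, {"dx": 0, "dy": 0, "dz": 0, "roll": 0, "claw": -1}, {"dx": 0, "dy": 0, "dz": 0, "roll": 0, "claw": -1}, {"dx": 0, "dy": 0, "dz": 0, "roll": 0, "claw": -1}]'

```text
clock: 38.98
tcp_pos: [0.6416, -0.0147, 0.1005]
orientation: [0.0, 0.956, 0.292, 0.0]
wrist_force: [0.3, -0.9, 1.4]
finger_gap: 0.0049
grip_force: 20.6
```

send_rows --increments '[{"dx": -0.06, "dy": 0.09, "dz": 0.14, "roll": 0, "claw": -1}, {"dx": -0.13, "dy": 0.2, "dz": 0.28, "roll": 0, "claw": -1}, {"dx": -0.22, "dy": 0.33, "dz": 0.4, "roll": 0, "claw": -1}, {"dx": -0.32, "dy": 0.48, "dz": 0.5, "roll": 0, "claw": -1}, {"dx": -0.43, "dy": 0.64, "dz": 0.58, "roll": 0, "claw": -1}]'

```text
clock: 39.6
tcp_pos: [0.6307, 0.0015, 0.1154]
orientation: [0.001, 0.956, 0.292, 0.0]
wrist_force: [0.5, -2.3, 2.9]
finger_gap: 0.0049
grip_force: 20.2
```

send_rows --increments '[{"dx": -0.1, "dy": 0.15, "dz": 0.07, "roll": 0, "claw": -1}, {"dx": -0.19, "dy": 0.28, "dz": 0.1, "roll": 0, "claw": -1}, {"dx": -0.28, "dy": 0.41, "dz": 0.12, "roll": 0, "claw": -1}, {"dx": -0.36, "dy": 0.53, "dz": 0.12, "roll": 0, "claw": -1}, {"dx": -0.4, "dy": 0.59, "dz": 0.12, "roll": 0, "claw": -1}]'

```text
clock: 40.22
tcp_pos: [0.6204, 0.0166, 0.1178]
orientation: [-0.0, 0.956, 0.292, -0.0]
wrist_force: [0.9, -1.3, 1.8]
finger_gap: 0.0049
grip_force: 19.7
```

Run:
```python
from h import *
s=cam('wrist'); im=s['image'][100:384,70:450]; cv2.imwrite('pics/w7.png',cv2.resize(im,None,fx=2.1,fy=2.1,interpolation=cv2.INTER_CUBIC))
np.save('w7.npy',s,allow_pickle=True)
g=get_state();print(g['tcp_pos'],g['wrist_force'],g['finger_gap'])
```

```text
[0.6203052  0.01674059 0.1177388 ] [ 0.6864093  -0.74798373  0.91210727] 0.004535763710629536
```

View pics/w7.png

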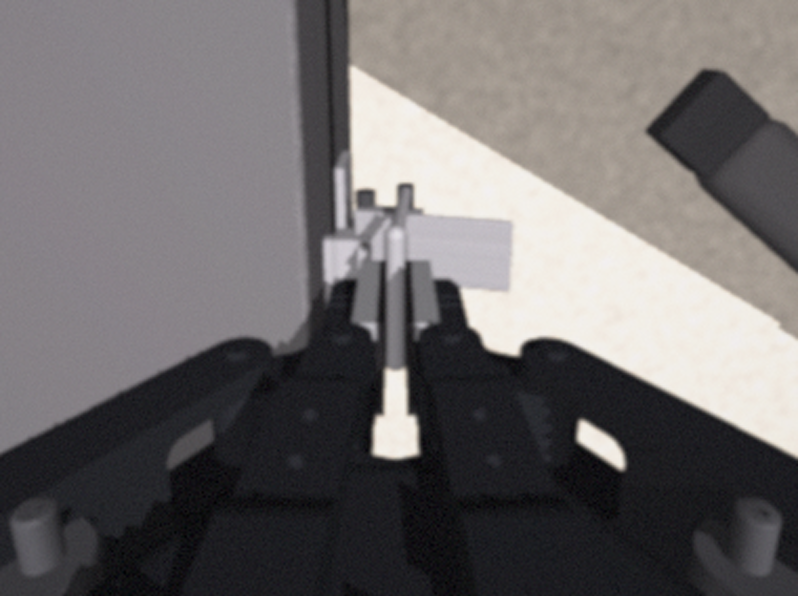

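The bar is held nearly upright, leaning slightly inward of its pin. Release with the inner finger in place, then lift off.

send_rows --increments '[{"dx": 0, "dy": 0, "dz": 0, "roll": 0, "claw": -0.8}, {"dx": 0.03, "dy": -0.05, "dz": 0, "roll": 0, "claw": -0.75}, {"dx": 0.07, "dy": -0.1, "dz": 0, "roll": 0, "claw": -0.67}, {"dx": 0.07, "dy": -0.1, "dz": 0, "roll": 0, "claw": -0.67}, {"dx": 0.07, "dy": -0.1, "dz": 0, "roll": 0, "claw": -0.67}]'

```text
clock: 40.9
tcp_pos: [0.6223, 0.0137, 0.1178]
orientation: [-0.0, 0.956, 0.292, -0.0]
wrist_force: [0.2, -0.8, 0.6]
finger_gap: 0.0138
grip_force: 0.0
```

send_rows --increments '[{"dx": 0, "dy": 0, "dz": 0.2, "roll": 0, "claw": -0.67}, {"dx": 0, "dy": 0, "dz": 0.5, "roll": 0, "claw": -0.67}, {"dx": 0, "dy": 0, "dz": 1, "roll": 0, "claw": -0.67}, {"dx": 0, "dy": 0, "dz": 2, "roll": 0, "claw": -0.67}, {"dx": 0, "dy": 0, "dz": 3, "roll": 0, "claw": -0.67}]'

```text
clock: 41.52
tcp_pos: [0.6224, 0.0137, 0.1945]
orientation: [0.0, 0.956, 0.292, 0.0]
wrist_force: [-0.2, -0.2, 0.9]
finger_gap: 0.0145
grip_force: 0.0
```

send_rows --increments '[{"dx": 0.5, "dy": -0.8, "dz": 0, "roll": 0, "claw": -1}, {"dx": 1, "dy": -1.5, "dz": 0, "roll": 0, "claw": -1}, {"dx": 1, "dy": -1.5, "dz": 0, "roll": 0, "claw": -1}, {"dx": 1, "dy": -1.5, "dz": 0, "roll": 0, "claw": -1}, {"dx": 1, "dy": -1.5, "dz": 0, "roll": 0, "claw": -1}]'

```text
clock: 42.15
tcp_pos: [0.6469, -0.0231, 0.1931]
orientation: [-0.0, 0.956, 0.292, -0.0]
wrist_force: [0.5, -0.4, -0.7]
finger_gap: 0.0002
grip_force: 0.0
```

Run:
```python
from h import *
s=cam('wrist'); t=cam('scene'); A=cv2.resize(s['image'][60:260,100:360],None,fx=1.5,fy=1.5,interpolation=cv2.INTER_CUBIC); B=cv2.resize(t['image'][170:250,250:350],None,fx=3.75,fy=3.75,interpolation=cv2.INTER_CUBIC)
cv2.imwrite('pics/w8.png',np.hstack([A,B]))
np.save('w8.npy',s,allow_pickle=True)
g=get_state();print(g['tcp_pos'],g['wrist_force'],g['finger_gap'])
```

```text
[ 0.64701777 -0.02314031  0.19298922] [ 0.32958696 -0.31644823 -0.55438083] 8.437284838237235e-05
```

View pics/w8.png

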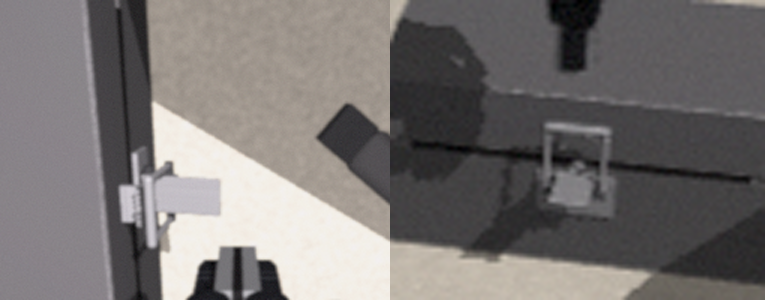

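The loop now stands inward of its pin (wrist bar at x≈150, beside the keeper at 122–140). I work out where the bar is.

Run:
```python
from h import *
w=np.load('w8.npy',allow_pickle=True).item(); t=cam('scene'); Q=np.array([.5675,.0956,2.165])
def tc(P): d=P[:2]-Q[:2]; c,s=np.cos(Q[2]),np.sin(Q[2]); return [(-(c*d[0]+s*d[1])-.075).round(4),(-s*d[0]+c*d[1]).round(4)]
for z in (.108,.112,.116,.12):
    print(z,[tc(atz(w,np.array(p)/1.5+[100,60],z)) for p in ((151,170),(153,245),(123,203),(139,203))], 'scene bar', tc(atz(t,np.array((578-390,130))/3.75+[250,170],z)))
# model: lever q, bar at distance 45 from pin, predictions in both cameras
for q in (1.6,1.75,1.9,2.0):
  for o in (.006,.01,.014):
    po,pz=.01+.014*np.sin(q),.072-.014*np.cos(q); z=pz+np.sqrt(.045**2-(po-o)**2); P=casep(Q,[[-.075-o,0,z]])
    tip=casep(Q,[[-.085-.05*np.sin(q)-.008*np.cos(q),0,.072-.05*np.cos(q)+.008*np.sin(q)]])
    print(q,o,z.round(4),'w',((proj(w,P)[0]-[100,60])*1.5).round(1),'s',((proj(t,P)[0]-[250,170])*3.75+[390,0]).round(1),'tip w',((proj(w,tip)[0]-[100,60])*1.5).round(1))
```

```text
0.108 [[np.float64(0.0193), np.float64(-0.0202)], [np.float64(0.0179), np.float64(0.025)], [np.float64(0.0021), np.float64(-0.0009)], [np.float64(0.0113), np.float64(-0.0009)]] scene bar [np.float64(0.0032), np.float64(0.0019)]
0.112 [[np.float64(0.0201), np.float64(-0.0211)], [np.float64(0.0188), np.float64(0.0233)], [np.float64(0.0032), np.float64(-0.0021)], [np.float64(0.0123), np.float64(-0.0021)]] scene bar [np.float64(0.0092), np.float64(0.0014)]
0.116 [[np.float64(0.021), np.float64(-0.0219)], [np.float64(0.0197), np.float64(0.0217)], [np.float64(0.0044), np.float64(-0.0033)], [np.float64(0.0133), np.float64(-0.0033)]] scene bar [np.float64(0.0152), np.float64(0.0009)]
0.12 [[np.float64(0.0218), np.float64(-0.0227)], [np.float64(0.0205), np.float64(0.0201)], [np.float64(0.0056), np.float64(-0.0044)], [np.float64(0.0143), np.float64(-0.0044)]] scene bar [np.float64(0.0212), np.float64(0.0005)]
1.6 0.006 0.1137 w [127.4 207.4] s [581.  125.3] tip w [224.8 192.6]
1.6 0.01 0.1152 w [133.8 208.2] s [580.4 126.7] tip w [224.8 192.6]
1.6 0.014 0.1163 w [140.6 208.8] s [579.7 128.7] tip w [224.8 192.6]
1.75 0.006 0.1158 w [126.4 208.5] s [581.1 122.4] tip w [221.3 195.7]
1.75 0.01 0.1173 w [132.9 209.3] s [580.5 123.9] tip w [221.3 195.7]
1.75 0.014 0.1184 w [139.7 209.9] s [579.9 125.9] tip w [221.3 195.7]
1.9 0.006 0.1181 w [125.3 209.7] s [581.3 119.4] tip w [215.8 198.7]
1.9 0.01 0.1195 w [131.9 210.5] s [580.7 121. ] tip w [215.8 198.7]
1.9 0.014 0.1206 w [138.8 211.1] s [580.1 123. ] tip w [215.8 198.7]
2.0 0.006 0.1196 w [124.6 210.6] s [581.4 117.4] tip w [211.  200.7]
2.0 0.01 0.121 w [131.2 211.3] s [580.8 119. ] tip w [211.  200.7]
2.0 0.014 0.122 w [138.2 211.9] s [580.2 121.2] tip w [211.  200.7]
```

The bar still stands nearly upright (o≈20 mm out, z≈0.119), so I nudge it inward with the closed fingers from outside.

send_rows --increments '[{"dx": 0, "dy": 0, "dz": -1, "roll": 0, "claw": -1}, {"dx": 0, "dy": 0, "dz": -2, "roll": 0, "claw": -1}, {"dx": 0, "dy": 0, "dz": -3.1, "roll": 0, "claw": -1}, {"dx": 0, "dy": 0, "dz": -3.1, "roll": 0, "claw": -1}, {"dx": -0.1, "dy": 0.15, "dz": -3.1, "roll": 0, "claw": -1}]'

```text
clock: 42.92
tcp_pos: [0.6453, -0.02, 0.1163]
orientation: [0.0, 0.956, 0.292, 0.001]
wrist_force: [0.2, 0.2, 0.6]
finger_gap: 0.0004
grip_force: 0.0
```

send_rows --increments '[{"dx": -0.16, "dy": 0.24, "dz": 0, "roll": 0, "claw": -1}, {"dx": -0.32, "dy": 0.47, "dz": 0, "roll": 0, "claw": -1}, {"dx": -0.48, "dy": 0.71, "dz": 0, "roll": 0, "claw": -1}, {"dx": -0.64, "dy": 0.94, "dz": 0, "roll": 0, "claw": -1}, {"dx": -0.8, "dy": 1.18, "dz": 0, "roll": 0, "claw": -1}]'

```text
clock: 43.55
tcp_pos: [0.6245, 0.0099, 0.1154]
orientation: [0.0, 0.956, 0.292, 0.0]
wrist_force: [-0.2, -0.0, 0.2]
finger_gap: -0.0005
grip_force: 0.0
```

send_rows --increments '[{"dx": 0, "dy": 0, "dz": 0, "roll": 0, "claw": -1}, {"dx": 0, "dy": 0, "dz": 0, "roll": 0, "claw": -1}, {"dx": 0, "dy": 0, "dz": 0, "roll": 0, "claw": -1}, {"dx": 0.3, "dy": -0.44, "dz": 0, "roll": 0, "claw": -1}, {"dx": 0.6, "dy": -0.88, "dz": 0, "roll": 0, "claw": -1}]'

```text
clock: 44.18
tcp_pos: [0.6406, -0.0136, 0.1153]
orientation: [0.0, 0.956, 0.292, 0.0]
wrist_force: [1.2, 0.2, -0.3]
finger_gap: 0.0003
grip_force: 0.0
```

send_rows --increments '[{"dx": 0.2, "dy": -0.3, "dz": 0, "roll": 0, "claw": -1}, {"dx": 0.3, "dy": -0.45, "dz": 1.1, "roll": 0, "claw": -1}, {"dx": 0.3, "dy": -0.45, "dz": 2.2, "roll": 0, "claw": -1}, {"dx": 0.3, "dy": -0.45, "dz": 3.1, "roll": 0, "claw": -1}, {"dx": 0.3, "dy": -0.45, "dz": 3.1, "roll": 0, "claw": -1}]'

```text
clock: 44.8
tcp_pos: [0.6489, -0.0246, 0.1948]
orientation: [0.001, 0.956, 0.292, 0.002]
wrist_force: [0.6, -0.0, -0.6]
finger_gap: -0.0001
grip_force: 0.0
```

Run:
```python
from h import *
w0=np.load('w8.npy',allow_pickle=True).item(); w=cam('wrist'); np.save('w9.npy',w,allow_pickle=True); t=cam('scene'); np.save('s9.npy',t,allow_pickle=True); print(get_state()['tcp_pos'], np.abs(w['world_to_cam']-w0['world_to_cam']).max())
for n,a in (('old',w0),('new',w)):
    g=cv2.cvtColor(a['image'],cv2.COLOR_BGR2GRAY)
    for r in (178,186,194,202,210): print(n,r,g[r,172:250:2])
```

```text
[ 0.64732776 -0.02411365  0.19209926] 0.003940975379006062
old 178 [ 68  67  65  68  68  64  65  41 113 195 157 143 178 202 185 138 116 121
 166 186 185 185 180 188 207 208 204 201 209 211 215 218 219 230 231 230
 228 234 238]
old 186 [ 69  69  68  87 177 199 203 206 205 181 129  76 150 203 194 165 188 193
 195 193 193 195 195 196 193 194 195 194 192 193 194 193 194 194 193 194
 192 203 238]
old 194 [ 69  67  64  72 158 203 199 204 179 170 169  89 134 198 202 166 175 190
 190 194 193 193 191 193 191 192 193 193 193 193 192 195 194 193 194 194
 195 201 233]
old 202 [ 72  66  68  68 117 195 199 205 174 145 140  96 106 184 203 172 121 213
 231 195 115 104 142 207 208 206 213 212 204 201 197 192 189 193 193 192
 192 198 236]
old 210 [ 82  66  70  68  68  65  53  38  24  76 146 113  82 171 205 184 113 142
 156 138 166 235 240 239 239 238 238 240 240 240 240 240 240 240 239 238
 239 241 240]
new 178 [112 192 203 168 160 159 148 136 143 120 135 141 112 128 151 161 155 155
 150 148 148 156 183 222 228 229 230 229 228 230 233 233 231 235 238 237
 238 238 240]
new 186 [ 96 183 202 173 170 200 199 197 169 142 117 161 180 193 194 194 195 194
 193 192 192 193 194 192 195 192 192 193 193 191 191 193 193 192 192 189
 222 241 240]
new 194 [ 77 155 201 187 158 195 205 172 180 186 125 158 185 192 193 193 191 192
 193 193 191 193 193 192 192 195 194 190 194 194 192 193 195 193 194 188
 220 238 240]
new 202 [ 74 134 196 195 161 179 203 175 171 193 137  94  78  88  99 122 199 213
 171 124 137 177 200 200 197 195 189 192 191 192 191 192 192 191 193 191
 222 239 239]
new 210 [ 69  96 181 202 172 102  51  37 115 186 146  76 110 146 160 162 149 155
 167 218 238 239 239 239 236 237 239 239 239 240 240 241 240 238 238 239
 241 240 239]
```

The bar band moved from column 199 to 176; compute its place and lever angle.

Run:
```python
from h import *
w=np.load('w9.npy',allow_pickle=True).item(); Q=np.array([.5675,.0956,2.165])
def tc(P): d=P[:2]-Q[:2]; c,s=np.cos(Q[2]),np.sin(Q[2]); return [(-(c*d[0]+s*d[1])-.075).round(4),(-s*d[0]+c*d[1]).round(4)]
for z in (.104,.108,.112,.116): print(z,tc(atz(w,(176.5,194),z)))
for q in (1.5,1.6,1.7,1.8,1.9):
  tip=casep(Q,[[-.085-.05*np.sin(q)-.008*np.cos(q),0,.072-.05*np.cos(q)+.008*np.sin(q)]]); print(q,proj(w,tip).round(1))
g=cv2.cvtColor(w['image'],cv2.COLOR_BGR2GRAY); print([int(g[r,172:182].argmax()+172) for r in range(165,225,4)],[int(g[r,172:182].max()) for r in range(165,225,4)])
```

```text
0.104 [np.float64(-0.0017), np.float64(-0.0017)]
0.108 [np.float64(-0.0004), np.float64(-0.0028)]
0.112 [np.float64(0.0008), np.float64(-0.004)]
0.116 [np.float64(0.002), np.float64(-0.0051)]
1.5 [[248.  187.8]]
1.6 [[247.2 189.2]]
1.7 [[245.7 190.5]]
1.8 [[243.7 191.8]]
1.9 [[241.1 193.2]]
[173, 172, 176, 175, 175, 176, 176, 176, 176, 177, 177, 178, 178, 178, 179] [71, 70, 70, 177, 205, 202, 201, 204, 201, 203, 203, 203, 199, 201, 196]
```

The bar lies against the lid's face inside the keeper's lip. Before pressing the lever with the inner finger of the open gripper, I check room for the outer finger beside the grey trimmer.

Run:
```python
from h import *
t=cam('top'); Q=np.array([.5675,.0956,2.165]); w=np.load('w6.npy',allow_pickle=True).item(); w3=np.load('w3.npy',allow_pickle=True).item()
def tc(P): d=P[:2]-Q[:2]; c,s=np.cos(Q[2]),np.sin(Q[2]); return [(-(c*d[0]+s*d[1])-.075).round(4),(-s*d[0]+c*d[1]).round(4)]
for p in ((447,180),(447,196),(518,183),(518,200)): P=atz(t,np.array(p)/1.5625,.028); print('top',p,P.round(3),tc(P))
for p in ((553,130),(610,68),(795,335),(690,125)): P=atz(w,np.array(p)/2.1+[70,100],.028); print('w6',p,P.round(3),tc(P))
for p in ((650,205),(694,162)): print('w3',tc(atz(w3,np.array(p)/2.3+[100,0],.028)))
```

```text
top (447, 180) [ 0.735 -0.063  0.028] [np.float64(0.15), np.float64(-0.0498)]
top (447, 196) [ 0.699 -0.062  0.028] [np.float64(0.1292), np.float64(-0.0206)]
top (518, 183) [ 0.725 -0.219  0.028] [np.float64(0.274), np.float64(0.0457)]
top (518, 200) [ 0.687 -0.218  0.028] [np.float64(0.2516), np.float64(0.0766)]
w6 (553, 130) [ 0.704 -0.055  0.028] [np.float64(0.1258), np.float64(-0.029)]
w6 (610, 68) [ 0.735 -0.058  0.028] [np.float64(0.146), np.float64(-0.0533)]
w6 (795, 335) [ 0.692 -0.199  0.028] [np.float64(0.2393), np.float64(0.0617)]
w6 (690, 125) [ 0.736 -0.098  0.028] [np.float64(0.18), np.float64(-0.0312)]
w3 [np.float64(0.1237), np.float64(-0.0253)]
w3 [np.float64(0.1473), np.float64(-0.0499)]
```

send_rows --increments '[{"dx": 0.57, "dy": -1.12, "dz": 0, "roll": 0, "claw": 0}, {"dx": 0.57, "dy": -1.12, "dz": 0, "roll": 0, "claw": 1}, {"dx": 0.57, "dy": -1.12, "dz": -1.5, "roll": 0, "claw": 1}, {"dx": 0.57, "dy": -1.12, "dz": -3, "roll": 0, "claw": 1}, {"dx": 0.57, "dy": -1.12, "dz": -4, "roll": 0, "claw": 1}]' --grip_force 80

```text
clock: 45.58
tcp_pos: [0.6596, -0.0509, 0.0896]
orientation: [-0.001, 0.956, 0.292, -0.002]
wrist_force: [0.2, -0.0, 0.4]
finger_gap: 0.0854
grip_force: 0.0
```

send_rows --increments '[{"dx": 0, "dy": 0, "dz": 0, "roll": 0, "claw": 1}, {"dx": 0, "dy": 0, "dz": -0.25, "roll": 0, "claw": 1}, {"dx": 0, "dy": 0, "dz": -0.5, "roll": 0, "claw": 1}, {"dx": 0, "dy": 0, "dz": -0.75, "roll": 0, "claw": 1}, {"dx": 0, "dy": 0, "dz": -1, "roll": 0, "claw": 1}]'

```text
clock: 46.2
tcp_pos: [0.662, -0.0519, 0.068]
orientation: [0.0, 0.956, 0.292, 0.0]
wrist_force: [0.8, -0.2, 0.1]
finger_gap: 0.0852
grip_force: 0.3
```

send_rows --increments '[{"dx": 0, "dy": 0, "dz": -0.25, "roll": 0, "claw": 1}, {"dx": 0, "dy": 0, "dz": -0.5, "roll": 0, "claw": 1}, {"dx": 0, "dy": 0, "dz": -0.75, "roll": 0, "claw": 1}, {"dx": 0, "dy": 0, "dz": -1, "roll": 0, "claw": 1}, {"dx": 0, "dy": 0, "dz": -1.2, "roll": 0, "claw": 1}]'

```text
clock: 46.82
tcp_pos: [0.6616, -0.0518, 0.0375]
orientation: [0.0, 0.956, 0.292, 0.0]
wrist_force: [-0.2, -0.6, 1.5]
finger_gap: 0.0852
grip_force: 0.7
```

send_rows --increments '[{"dx": -0.06, "dy": 0.09, "dz": -0.04, "roll": 0, "claw": 1}, {"dx": -0.12, "dy": 0.18, "dz": -0.08, "roll": 0, "claw": 1}, {"dx": -0.18, "dy": 0.28, "dz": -0.12, "roll": 0, "claw": 1}, {"dx": -0.25, "dy": 0.37, "dz": -0.16, "roll": 0, "claw": 1}, {"dx": -0.31, "dy": 0.46, "dz": -0.2, "roll": 0, "claw": 1}]'

```text
clock: 47.45
tcp_pos: [0.6552, -0.042, 0.0337]
orientation: [0.002, 0.957, 0.292, 0.001]
wrist_force: [3.7, -11.3, 4.2]
finger_gap: 0.0852
grip_force: 0.8
```

Run:
```python
from h import *
Q=np.array([.5675,.0956,2.165])
w=cam('wrist'); t=cam('scene'); np.save('w10.npy',w,allow_pickle=True)
g=get_state(); print(g['tcp_pos'],g['wrist_force'])
# bar seen in scene: brightness along the lid face centre line at y=0, o=.006, vs z
G=cv2.cvtColor(t['image'],cv2.COLOR_BGR2GRAY)
for y in (-.008,0,.008):
    zs=np.arange(.085,.13,.003); P=proj(t,casep(Q,np.array([[-.081,y,z] for z in zs]))); print(y,[(round(z*1000),int(v)) for z,v in zip(zs,cv2.remap(G,P[:,0].astype(np.float32)[None],P[:,1].astype(np.float32)[None],1)[0])])
```

```text
[ 0.65542256 -0.04192082  0.03380038] [ 2.76910429 -7.98779143  0.84182304]
-0.008 [(85, 19), (88, 25), (91, 29), (94, 29), (97, 29), (100, 28), (103, 26), (106, 28), (109, 28), (112, 28), (115, 28), (118, 28), (121, 26), (124, 26), (127, 28)]
0 [(85, 25), (88, 25), (91, 27), (94, 26), (97, 26), (100, 25), (103, 24), (106, 28), (109, 28), (112, 25), (115, 26), (118, 32), (121, 25), (124, 25), (127, 24)]
0.008 [(85, 24), (88, 26), (91, 24), (94, 26), (97, 30), (100, 28), (103, 27), (106, 24), (109, 26), (112, 25), (115, 27), (118, 27), (121, 25), (124, 24), (127, 18)]
```

Resistance of 11 N outward: the loop is pulling on the keeper. Continue inward in small steps.

send_rows --increments '[{"dx": -0.03, "dy": 0.04, "dz": 0, "roll": 0, "claw": 1}, {"dx": -0.06, "dy": 0.08, "dz": -0.05, "roll": 0, "claw": 1}, {"dx": -0.08, "dy": 0.12, "dz": -0.1, "roll": 0, "claw": 1}, {"dx": -0.1, "dy": 0.15, "dz": -0.15, "roll": 0, "claw": 1}, {"dx": -0.12, "dy": 0.18, "dz": -0.15, "roll": 0, "claw": 1}]'

```text
clock: 48.18
tcp_pos: [0.6565, -0.0414, 0.032]
orientation: [0.006, 0.957, 0.29, 0.004]
wrist_force: [11.2, -19.4, 1.4]
finger_gap: 0.0852
grip_force: 0.9
```

send_rows --increments '[{"dx": -0.02, "dy": 0.03, "dz": 0, "roll": 0, "claw": 1}, {"dx": -0.04, "dy": 0.06, "dz": 0, "roll": 0, "claw": 1}, {"dx": -0.06, "dy": 0.09, "dz": 0, "roll": 0, "claw": 1}, {"dx": -0.08, "dy": 0.12, "dz": 0, "roll": 0, "claw": 1}, {"dx": -0.1, "dy": 0.15, "dz": 0, "roll": 0, "claw": 1}]'

```text
clock: 48.8
tcp_pos: [0.6566, -0.0416, 0.0326]
orientation: [0.01, 0.957, 0.289, 0.005]
wrist_force: [15.9, -31.6, -2.1]
finger_gap: 0.0853
grip_force: 0.2
```

The push stalls at a hard stop: the wide knuckles are evidently meeting the lid. I back off and will press with closed fingers turned 90°, holding the palm above the lid.

send_rows --increments '[{"dx": 0.15, "dy": -0.22, "dz": 0, "roll": 0, "claw": 1}, {"dx": 0.3, "dy": -0.45, "dz": 0.2, "roll": 0, "claw": 1}, {"dx": 0.45, "dy": -0.67, "dz": 0.5, "roll": 0, "claw": 1}, {"dx": 0.7, "dy": -1.04, "dz": 1.2, "roll": 0, "claw": 1}, {"dx": 0.7, "dy": -1.04, "dz": 2.5, "roll": 0, "claw": 1}]' --grip_force 40

```text
clock: 49.42
tcp_pos: [0.6646, -0.0577, 0.0906]
orientation: [-0.001, 0.956, 0.292, -0.002]
wrist_force: [0.8, 0.0, 0.7]
finger_gap: 0.0854
grip_force: 0.0
```

send_rows --increments '[{"dx": 0, "dy": 0, "dz": 1.5, "roll": 0, "claw": 0}, {"dx": 0, "dy": 0, "dz": 3, "roll": 0, "claw": -0.5}, {"dx": 0, "dy": 0, "dz": 4, "roll": 0, "claw": -1}, {"dx": 0, "dy": 0, "dz": 4, "roll": 0, "claw": -1}, {"dx": 0, "dy": 0, "dz": 4, "roll": 0, "claw": -1}]'

```text
clock: 50.05
tcp_pos: [0.6652, -0.0575, 0.1906]
orientation: [-0.0, 0.956, 0.292, -0.001]
wrist_force: [-0.2, -0.7, -0.1]
finger_gap: 0.0001
grip_force: 0.0
```

Run:
```python
from h import *
Q=np.array([.5675,.0956,2.165]); w=cam('wrist'); t=cam('scene'); np.save('w11.npy',w,allow_pickle=True); np.save('s11.npy',t,allow_pickle=True)
G=get_state(); print(G['tcp_pos'],G['wrist_force'],G['clock'])
g=cv2.cvtColor(w['image'],cv2.COLOR_BGR2GRAY)
# sample along 'out' direction at fixed y and several plane heights, wrist
for y in (-.015,0,.006):
    o=np.arange(-.01,.07,.002); P=proj(w,casep(Q,np.c_[-.075-o,0*o+y,0*o+.1])); print('wrist y',y,cv2.remap(g,*[v.astype(np.float32)[None] for v in P.T],cv2.INTER_LINEAR)[0])
g2=cv2.cvtColor(t['image'],cv2.COLOR_BGR2GRAY)
for y in (-.015,0,.012):
    z=np.arange(.03,.13,.003); P=proj(t,casep(Q,np.c_[0*z-.083,0*z+y,z])); print('scene y',y,cv2.remap(g2,*[v.astype(np.float32)[None] for v in P.T],cv2.INTER_LINEAR)[0])
```

```text
[ 0.66483479 -0.05758621  0.18977763] [-0.76705922  0.07197395 -0.16042339] 50.15
wrist y -0.015 [ 66  65  66  67  91 188 196 151  75  50  79 141  96  58  76 112 157 169
 155 158 155 152 155 154 155 154 154 153 154 154 155 155 155 161 225 240
 239 237 236 239]
wrist y 0 [ 66  66  65  64  93 186 197 158 185 200 181 114 105 117  88  90 128 168
 153 153 157 155 154 154 153 149 145 145 150 160 223 239 239 239 238 239
 240 239 239 240]
wrist y 0.006 [ 65  67  65  66  92 185 196 159 161 176 185 115  98  83  77  99 118  98
  84 101 116  80 137 162 160 157 158 157 158 184 232 239 240 240 240 240
 239 237 235 237]
scene y -0.015 [ 65  67  69  69  66  61  88  63  68 102 126 123 119 111 109 112 117 102
  96  94 101 107 104 105 101 116 142 109  74  68  66  69  67  64]
scene y 0 [144 144 142 144 144 143 143 143 143 143 143 143 144 144 133 110 102 119
 134 118  69  86 113 107 110 130 145  94  70  69  68  68  68  70]
scene y 0.012 [142 142 143 144 144 145 144 140 139 138 138 139 141 144 133  94  88  47
  16  21  48  72  95  97 108 130 139 101  72  69  69  79  42  14]
```

The scan shows the bar spanning ±15 mm at z≈0.108 behind the lip: hooked. Turn 90° and set the closed fingers in front of the lever.

send_rows --increments '[{"dx": 0, "dy": 0, "dz": 0, "roll": 1.3, "claw": -1}, {"dx": 0, "dy": 0, "dz": 0, "roll": 2.6, "claw": -1}, {"dx": 0, "dy": 0, "dz": 0, "roll": 3.9, "claw": -1}, {"dx": 0, "dy": 0, "dz": 0, "roll": 5.2, "claw": -1}, {"dx": 0, "dy": 0, "dz": 0, "roll": 6.5, "claw": -1}]'

```text
clock: 50.78
tcp_pos: [0.6651, -0.0578, 0.1899]
orientation: [-0.001, 0.729, 0.684, -0.001]
wrist_force: [-0.3, 0.9, 0.3]
finger_gap: -0.0001
grip_force: 0.0
```

send_rows --increments '[{"dx": -0.1, "dy": 0.2, "dz": 0, "roll": 1.3, "claw": -1}, {"dx": -0.2, "dy": 0.4, "dz": 0, "roll": 2.6, "claw": -1}, {"dx": -0.3, "dy": 0.6, "dz": -0.5, "roll": 3.9, "claw": -1}, {"dx": -0.37, "dy": 0.84, "dz": -1, "roll": 4.75, "claw": -1}, {"dx": -0.37, "dy": 0.84, "dz": -2, "roll": 4.75, "claw": -1}]'

```text
clock: 51.4
tcp_pos: [0.6564, -0.0365, 0.1407]
orientation: [-0.0, 0.469, 0.883, 0.0]
wrist_force: [-0.7, -0.8, -0.5]
finger_gap: -0.0002
grip_force: 0.0
```

send_rows --increments '[{"dx": 0, "dy": 0, "dz": -1.2, "roll": 0, "claw": -1}, {"dx": 0, "dy": 0, "dz": -2.4, "roll": 0, "claw": -1}, {"dx": 0, "dy": 0, "dz": -3.23, "roll": 0, "claw": -1}, {"dx": 0, "dy": 0, "dz": -3.23, "roll": 0, "claw": -1}, {"dx": 0, "dy": 0, "dz": -3.23, "roll": 0, "claw": -1}]'

```text
clock: 52.02
tcp_pos: [0.6566, -0.0371, 0.061]
orientation: [-0.0, 0.47, 0.883, 0.0]
wrist_force: [0.6, 0.6, 1.2]
finger_gap: -0.0001
grip_force: 0.0
```

send_rows --increments '[{"dx": -0.13, "dy": 0.2, "dz": 0, "roll": 0, "claw": -1}, {"dx": -0.27, "dy": 0.4, "dz": 0, "roll": 0, "claw": -1}, {"dx": -0.4, "dy": 0.6, "dz": 0, "roll": 0, "claw": -1}, {"dx": -0.54, "dy": 0.8, "dz": 0, "roll": 0, "claw": -1}, {"dx": -0.67, "dy": 1, "dz": 0, "roll": 0, "claw": -1}]'

```text
clock: 52.65
tcp_pos: [0.6395, -0.0116, 0.0609]
orientation: [0.0, 0.47, 0.883, 0.0]
wrist_force: [0.2, -0.3, -0.2]
finger_gap: 0.0002
grip_force: 0.0
```

send_rows --increments '[{"dx": -0.05, "dy": 0.08, "dz": 0, "roll": 0, "claw": -1}, {"dx": -0.11, "dy": 0.16, "dz": 0, "roll": 0, "claw": -1}, {"dx": -0.16, "dy": 0.24, "dz": 0, "roll": 0, "claw": -1}, {"dx": -0.22, "dy": 0.32, "dz": 0, "roll": 0, "claw": -1}, {"dx": -0.27, "dy": 0.4, "dz": 0, "roll": 0, "claw": -1}]'

```text
clock: 53.28
tcp_pos: [0.633, -0.002, 0.0608]
orientation: [0.0, 0.47, 0.883, 0.0]
wrist_force: [0.3, 0.4, 0.2]
finger_gap: -0.0001
grip_force: 0.0
```

send_rows --increments '[{"dx": -0.02, "dy": 0.03, "dz": 0, "roll": 0, "claw": -1}, {"dx": -0.04, "dy": 0.07, "dz": 0, "roll": 0, "claw": -1}, {"dx": -0.07, "dy": 0.1, "dz": 0, "roll": 0, "claw": -1}, {"dx": -0.09, "dy": 0.13, "dz": 0, "roll": 0, "claw": -1}, {"dx": -0.11, "dy": 0.17, "dz": 0, "roll": 0, "claw": -1}]'

```text
clock: 53.9
tcp_pos: [0.6303, 0.0022, 0.0608]
orientation: [0.0, 0.47, 0.883, 0.0]
wrist_force: [-0.3, -0.8, 0.3]
finger_gap: 0.0002
grip_force: 0.0
```

send_rows --increments '[{"dx": -0.02, "dy": 0.03, "dz": 0, "roll": 0, "claw": -1}, {"dx": -0.04, "dy": 0.07, "dz": 0, "roll": 0, "claw": -1}, {"dx": -0.07, "dy": 0.1, "dz": 0, "roll": 0, "claw": -1}, {"dx": -0.09, "dy": 0.13, "dz": 0, "roll": 0, "claw": -1}, {"dx": -0.11, "dy": 0.17, "dz": 0, "roll": 0, "claw": -1}]'

```text
clock: 54.52
tcp_pos: [0.6293, 0.0046, 0.0615]
orientation: [0.002, 0.47, 0.883, -0.001]
wrist_force: [3.8, -7.1, -0.5]
finger_gap: 0.0001
grip_force: 3.2
```

send_rows --increments '[{"dx": -0.01, "dy": 0.02, "dz": 0, "roll": 0, "claw": -1}, {"dx": -0.02, "dy": 0.03, "dz": 0, "roll": 0, "claw": -1}, {"dx": -0.03, "dy": 0.05, "dz": 0, "roll": 0, "claw": -1}, {"dx": -0.04, "dy": 0.07, "dz": 0, "roll": 0, "claw": -1}, {"dx": -0.06, "dy": 0.08, "dz": 0, "roll": 0, "claw": -1}]'

```text
clock: 55.15
tcp_pos: [0.6284, 0.0063, 0.0616]
orientation: [0.003, 0.47, 0.882, -0.001]
wrist_force: [4.9, -7.9, -0.2]
finger_gap: -0.0002
grip_force: 3.7
```

send_rows --increments '[{"dx": -0.02, "dy": 0.03, "dz": 0, "roll": 0, "claw": -1}, {"dx": -0.04, "dy": 0.07, "dz": 0, "roll": 0, "claw": -1}, {"dx": -0.07, "dy": 0.1, "dz": 0, "roll": 0, "claw": -1}, {"dx": -0.09, "dy": 0.13, "dz": 0, "roll": 0, "claw": -1}, {"dx": -0.09, "dy": 0.13, "dz": 0, "roll": 0, "claw": -1}]'

```text
clock: 55.78
tcp_pos: [0.6258, 0.0097, 0.0608]
orientation: [0.002, 0.47, 0.882, -0.001]
wrist_force: [6.1, -7.3, -5.2]
finger_gap: -0.0003
grip_force: 4.4
```

send_rows --increments '[{"dx": -0.02, "dy": 0.03, "dz": 0, "roll": 0, "claw": -1}, {"dx": -0.04, "dy": 0.07, "dz": 0, "roll": 0, "claw": -1}, {"dx": -0.07, "dy": 0.1, "dz": 0, "roll": 0, "claw": -1}, {"dx": -0.07, "dy": 0.1, "dz": 0, "roll": 0, "claw": -1}, {"dx": -0.07, "dy": 0.1, "dz": 0, "roll": 0, "claw": -1}]'

```text
clock: 56.4
tcp_pos: [0.6258, 0.0098, 0.0609]
orientation: [0.005, 0.471, 0.882, -0.002]
wrist_force: [10.0, -14.2, -8.2]
finger_gap: 0.0004
grip_force: 8.2
```

Hard stop at a finger-edge distance of 18 mm from the front: the lever is flat. Retreat and check.

send_rows --increments '[{"dx": 0.15, "dy": -0.22, "dz": 0, "roll": 0, "claw": -1}, {"dx": 0.45, "dy": -0.66, "dz": 0, "roll": 0, "claw": -1}, {"dx": 0.9, "dy": -1.33, "dz": 0, "roll": 0, "claw": -1}, {"dx": 1.3, "dy": -1.9, "dz": 1, "roll": 0, "claw": -1}, {"dx": 1.3, "dy": -1.9, "dz": 2.5, "roll": 0, "claw": -1}]'

```text
clock: 57.02
tcp_pos: [0.6547, -0.0351, 0.1224]
orientation: [-0.001, 0.47, 0.882, -0.0]
wrist_force: [-0.1, -0.3, -0.3]
finger_gap: 0.0004
grip_force: 0.0
```

send_rows --increments '[{"dx": 0, "dy": 0, "dz": 2, "roll": 0, "claw": -1}, {"dx": -0.5, "dy": -1.5, "dz": 4, "roll": 0, "claw": -1}, {"dx": -1.5, "dy": -3.5, "dz": 5, "roll": 0, "claw": -1}, {"dx": -2.5, "dy": -5.5, "dz": 5, "roll": 0, "claw": -1}, {"dx": -3.5, "dy": -7.5, "dz": 5, "roll": 0, "claw": -1}]'

```text
clock: 57.65
tcp_pos: [0.5668, -0.2231, 0.2492]
orientation: [0.001, 0.47, 0.883, 0.0]
wrist_force: [0.5, 0.0, -0.2]
finger_gap: 0.0002
grip_force: 0.0
```

Run:
```python
from h import *
Q=np.array([.5675,.0956,2.165]); t=cam('scene'); G=get_state(); print(G['tcp_pos'],G['wrist_force'],G['clock'])
g2=cv2.cvtColor(t['image'],cv2.COLOR_BGR2GRAY); g0=cv2.cvtColor(np.load('s11.npy',allow_pickle=True).item()['image'],cv2.COLOR_BGR2GRAY)
def samp(g,P): return cv2.remap(g,*[v.astype(np.float32)[None] for v in proj(t,casep(Q,P)).T],cv2.INTER_LINEAR)[0]
z=np.arange(.006,.13,.003)
for y in (-.015,0,.008): print('scene y',y,samp(g2,np.c_[0*z-.086,0*z+y,z]))
# seal gap: dark line on the front face between base and lid, before / after
z=np.arange(.066,.1,.002)
for y in (-.08,-.05,.05,.08):
    P=np.c_[0*z-.075,0*z+y,z]; print('gap',y,'before',samp(g0,P),'after',samp(g2,P))
```

```text
[ 0.56380343 -0.22907662  0.24883804] [-0.84134293 -3.39177134 -0.75063776] 57.7
scene y -0.015 [183 132  81  65  65  66  67  66  65  66  68  67  66  64  68  95  90  62
  76  98 107 104  98 101 102  98  86  84  87  89  93  93  84 100 142 109
  75  66  67  68  66  67]
scene y 0 [174 136  83  74  95 102 103 104 105 103 102 101 105 103 103 102 102 103
 102 105 103 133  79  70  94 105 124 116  91  67  95 108 109 120 144 129
  79  65  65  63  65  68]
scene y 0.008 [146 107  78  69  88 101 101 102 102 102 103 103 102 103 106 104 102 102
 102 102 104 103  89  71  76  70  46  30  32  55  85 101 100 118 147 110
  75  67  68  66  67  68]
gap -0.08 before [66 65 59 48 37 33 36 35 45 63 67 68 67 67 67 67 68] after [68 65 63 59 49 44 44 40 47 62 66 67 66 64 66 67 65]
gap -0.05 before [65 66 55 50 49 37 32 34 61 70 69 68 66 66 69 69 68] after [68 71 68 64 59 41 31 30 56 66 68 67 67 67 67 68 69]
gap 0.05 before [66 65 59 42 37 34 27 30 41 59 64 67 70 70 69 66 67] after [68 64 58 50 45 41 41 47 54 62 65 67 69 67 67 69 67]
gap 0.08 before [69 66 64 58 46 34 24 25 50 70 69 68 67 67 67 68 70] after [69 67 55 47 50 48 44 40 53 65 66 68 70 69 67 68 71]
```

Run:
```python
from h import *
Q=np.array([.5675,.0956,2.165]); t=cam('scene')
g={k:cv2.cvtColor(im,cv2.COLOR_BGR2GRAY).astype(np.float32) for k,im in (('rest',np.load('s9.npy',allow_pickle=True).item()['image']),('mid',np.load('s11.npy',allow_pickle=True).item()['image']),('now',t['image']))}
z=np.arange(.112,.142,.0005)
for y in (.06,.09,.12,-.06,-.09,-.12):
    r=[]
    for k in g:
        s=np.mean([cv2.remap(g[k],*[v.astype(np.float32)[None] for v in proj(t,casep(Q,np.c_[0*z-.075,0*z+y+d,z])).T],cv2.INTER_LINEAR)[0] for d in np.arange(-.01,.011,.002)],0)
        r.append((k,(z[np.argmax(np.diff(cv2.GaussianBlur(s[:,None],(1,5),0)[:,0]))]*1000).round(1),s[0].round(),s[-1].round()))
    print(y,r)
G=get_state(); print(G['tcp_pos'],G['wrist_force'],G['qvel'].round(3))
```

```text
0.06 [('rest', np.float64(129.0), np.float32(64.0), np.float32(78.0)), ('mid', np.float64(125.0), np.float32(68.0), np.float32(95.0)), ('now', np.float64(124.5), np.float32(67.0), np.float32(94.0))]
0.09 [('rest', np.float64(130.5), np.float32(44.0), np.float32(53.0)), ('mid', np.float64(125.5), np.float32(55.0), np.float32(68.0)), ('now', np.float64(124.5), np.float32(66.0), np.float32(95.0))]
0.12 [('rest', np.float64(130.0), np.float32(44.0), np.float32(54.0)), ('mid', np.float64(126.0), np.float32(45.0), np.float32(58.0)), ('now', np.float64(124.5), np.float32(67.0), np.float32(97.0))]
-0.06 [('rest', np.float64(129.0), np.float32(68.0), np.float32(94.0)), ('mid', np.float64(125.0), np.float32(67.0), np.float32(96.0)), ('now', np.float64(124.5), np.float32(67.0), np.float32(95.0))]
-0.09 [('rest', np.float64(129.5), np.float32(68.0), np.float32(94.0)), ('mid', np.float64(125.0), np.float32(67.0), np.float32(96.0)), ('now', np.float64(124.5), np.float32(67.0), np.float32(95.0))]
-0.12 [('rest', np.float64(129.5), np.float32(68.0), np.float32(97.0)), ('mid', np.float64(125.0), np.float32(67.0), np.float32(100.0)), ('now', np.float64(124.5), np.float32(67.0), np.float32(100.0))]
[ 0.56512381 -0.22625222  0.24865184] [-0.49016224  0.27010741 -0.64136958] [0.074 0.008 0.007 0.008 0.046 0.053]
```

The lid's edge came down about 4.5 mm from its resting height, so it's pulled tight, and the lever hangs flat. Let the arm settle and hand in.

send_rows --increments '[{"dx": 0, "dy": 0, "dz": 0, "roll": 0, "claw": -1}, {"dx": 0, "dy": 0, "dz": 0, "roll": 0, "claw": -1}, {"dx": 0, "dy": 0, "dz": 0, "roll": 0, "claw": -1}, {"dx": 0, "dy": 0, "dz": 0, "roll": 0, "claw": -1}, {"dx": 0, "dy": 0, "dz": 0, "roll": 0, "claw": -1}]'

```text
clock: 58.38
tcp_pos: [0.5674, -0.2202, 0.2483]
orientation: [0.0, 0.469, 0.883, 0.0]
wrist_force: [-0.4, -0.2, 0.2]
finger_gap: 0.0001
grip_force: 0.0
```

```bash
python3 -c "
from workcell import hand_in
print(hand_in())"
```

```text
the job is handed in; nothing more can be done
None
```

I put all four heads in their matching holes, shut the lid, hooked the loop over the keeper and pressed the lever flat, then handed the job in at 58 s; camera measurements show the lid about 4.5 mm lower than at rest, though one lever push reached about 35 N against what was probably the gripper touching the lid (limit 40 N), and the result has not come back.

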